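Refit the pivot rod of a peristaltic pump

TASK

Refit the pivot rod of the bench peristaltic pump: take the knobbed steel rod from the pipette rest, thread it through the eyes of the three loose pressure arms in turn and on into the bore of the head plate, and push it fully home until its knob sits against the outermost arm, then let go. The arms have slipped out of line, so feel the rod through each eye and never force it. Leave the glassware and the glass stirring rod alone.

Things in the scene. Friction and masses are not known exactly. Their poses are not given: they have to be found in the camera images.
- pump: bench peristaltic pump, fixed: cream drive unit 170 x 150 x 160 mm (x, y, height), an upright aluminium head plate on its +y side. Origin on the bench under the plate's outer (+y) face, mid depth; z up, +y out of the plate. Three white pressure arms lie side by side over its roller drum, tails to +x, eyes (blocks 26 wide, 24 high, 16 mm thick along y, 10 mm hole) near x = -50 mm.
- bore_mouth (a point): centre of the mouth of the bore in the head plate's outer face, 125 mm above the bench, x = -50 mm in the pump's frame: a fixed hole of 10 mm diameter, 20 mm deep, closed at its bottom. Axes as the pump's: +y points out along the level pivot line.
- line_outer (a point): point on the pivot line (the bore's axis), 78 mm out (+y) from bore_mouth, level with the outer face of the outermost arm; fixed to the pump, so it marks the line, not that arm's hole. The eyes take up 62 to 78, 36 to 52 and 10 to 26 mm along y from bore_mouth; their holes are at its height. Beyond the outermost arm all is free.
- line_mid (a point): point on the pivot line, 44 mm out from bore_mouth, where the middle arm's hole belongs; fixed to the pump. Each arm has slipped by its own amount, its hole up to 6 mm to +x or -x of the line (never up or down). Pushed sideways an arm slides along x, up to 8 mm off the line, against 1.5 N of drag and stays; it cannot tip or move along y.
- rod_knob (a point): centre of the pivot rod's knob, where to grip it. The rod (44 to 72 g) is a black round knob, 22 mm diameter, 36 mm long, on a steel shank of 8 mm diameter, 94 mm long, same axis. +y runs from shank to knob: the knob's inner face is 18 mm to -y, the shank's end 112 mm to -y. It starts level in an outer notch of the rest, the knob sticking out at its +y side, axis 50 mm above the bench.
- rod_tip (a point): centre of the end of the rod's shank; the last 3 mm taper from 8 to 6 mm diameter. Axes as rod_knob. With the rod fully home it is 16 mm inside the bore (y = -16 mm from bore_mouth) and the knob's inner face touches the outermost arm.
- rest: grey plastic pipette rest, fixed: base 150 x 75 mm (x, y) with two notched walls 60 mm high, at 30 mm either side of the middle in y; three notches 42 mm apart along x, open upwards, 10 mm wide, 14 mm deep. Origin on the bench under its middle.
- stirrer_mid (a point): middle of the glass stirring rod, 6 mm diameter, 156 mm long, lying in the rest's other outer notch parallel to the pivot rod, 84 mm from it. Leave it there.
- beaker: glass beaker, 68 mm diameter, 90 mm high, on the far side to the left of the pump. Origin under its middle. Stays where it is.
- bottle: amber reagent bottle, 64 mm diameter, 130 mm high, to the right nearer the robot. Origin under its middle. Stays where it is.
- flask: glass flask, 64 mm diameter, 128 mm high, with a narrow neck, to the right of the pump. Origin under its middle. Stays where it is.
- rod: the pivot rod as a whole. Origin on its axis at the knob's inner face; +y from shank to knob.
Mind the look-alikes: they are no part of the job. Of the things shaped like the rod, the black one is meant.

How it is judged:
By the outcome, as a careful person would: the job done as asked, in the order asked, and still so for the second after the job is handed in, with the robot touching nothing.
It also fails if it takes over 72 s, if anything falls off the work surface, if the arm or the gripper's body presses on something with over 40 N, if the wrist force passes 120 N, or if a joint passes its speed limit or range.

ROBOT

A 6-joint arm with a two-finger parallel gripper is mounted at the origin on the work surface. World frame = base frame: x ahead of the robot, y to its left, z up, the work surface at z = 0. Lengths are in m, angles in rad, forces in N, time in s.
With the tool pointing down it reaches from about 0.3 to 0.775 m from the base axis. Payload 14.6 kg.
Tool frame: the origin (TCP) lies at the very end of the fingers, on their centre line; the grasp point (between the pads) lies 19 mm behind it; x points along the fingers, y is the direction in which the jaws open and shut, and the axes are right-handed (so a half turn about x gives the same grasp; the last joint's range is limited). The gripper opens to 94 mm and grips with 3 to 60 N. Pads are 16 mm wide; open, the fingers measure 119 mm over their backs; the gripper's body (75 mm by 177 mm) begins 78 mm behind the grasp point.
Start: joints at [-1.291, 0.3, 1.521, -0, 1.321, -0.067], TCP at [0.187, -0.517, 0.18] pointing down, gripper open.
Joint ranges: [-3.03, 3.03], [-0.79, 2.21], [0.23, 2.52], [-1.04, 4.18], [0, 3.07], [-2.55, 2.55]. Speed limits (rad/s): [2.22, 2.22, 2.57, 3.14, 3.14, 3.14].

INTERFACE

Orientations are given as [roll, pitch, yaw] about the fixed x, y, z axes, in that order (R = Rz(yaw) Ry(pitch) Rx(roll)).
In Python, from station import ctrl, viewer, hand_in gives the robot as it stands. The module is installed in compiled form; this text tells all that it offers.
- The arm moves only by the tool play_rows, never from a script. Its argument "deltas" is a list that holds one entry, the list of rows, each a list of 7 numbers: the shift along the tool's x, y, z in mm, then the turn, a rotation vector about the tool's x, y, z in rad, then the finger opening in mm, from 0 to 94. In form: [[[dx, dy, dz, ax, ay, az, gripper], ...]]. A call has 1 to 10 rows; each row shifts and turns the commanded pose from where the row before left it, along the tool's axes as they then stand; what a row does not reach is not made up. A row lasts 1/10 s, in which the tool goes at most 50 mm and 8.59 degrees, less where a joint would pass 70% of its speed; a pose out of reach is approached as far as the arm can. A call with a gripper value outside its range is refused whole. The fingers move at their own pace and stop on an object; "grip_force" is the grip in N (left out, the last holds). Time passes only in rows, so rows that do not move let the fingers close. It gives the time, the measured TCP pose, the force and the opening at its end, in the units of the state.
- ctrl.get_obs(): the state, without advancing time (a new reading comes with each control period).
- viewer.camera(name): name is "scene" or "top"; returns a dict with "img" (420x560x3 uint8, red, green, blue), "fx", "fy", "cx", "cy" (pixels), "rvec" (rotation vector, rad) and "tvec" (3), from world to camera coordinates, as OpenCV has them. Camera axes: x right, y down, z forward; pixel columns grow to the right and rows downward; lengths in m; the calibration is good to about 2 mm. A picture is of the moment at which its call begins. There is no depth.
- hand_in(): hands the job in, once; it reports no verdict.
The state is a dict: "time_s": time; "qpos": joint angles; "joint_vel": joint speeds; "tau": joint torques, N m; "ee_pos": TCP position; "eef_rot": TCP orientation; "force": force on the tool from outside, world axes, zero at the start; "moment": the same for the moment, N m; "grip_width": finger opening in m.
Only numpy, scipy, OpenCV 4.12 (cv2) and the standard library are available. Lean on these libraries where they do the work, as an engineer would, in place of code of your own. Each camera call takes 0.05 s, during which the arm holds its last target.

## Working session

There is one attempt and no reset: what is moved stays moved. The work goes in short steps, Python scripts to look and compute and a tool call to move; the robot and the scene stay as the last step left them, time stands still between calls to the robot, and variables do not carry over. Pictures are saved under pics/ and viewed, and the job is handed in when it is done.

Besides the shell and the picture viewer there is one more tool, called as name([rows], argument=value, ...), one row to a line, values as JSON. play_rows: Moves the arm, as the interface text tells. Its arguments: {"type":"object","properties":{"deltas":{"type":"array","items":{"type":"array","items":{"type":"array","items":{"type":"number"}}}},"grip_force":{"type":"number"}},"required":["deltas"]}

```bash
mkdir -p pics
cat > h.py <<'E'
import numpy as np,cv2
from station import ctrl,viewer
def cam(n,f=None):
    c=viewer.camera(n)
    if f: cv2.imwrite('pics/'+f,c['img'][:,:,::-1])
    return c
def P(c): 
    R=cv2.Rodrigues(np.array(c['rvec'],float))[0];return R,np.array(c['tvec'],float).reshape(3)
def proj(c,X):
    R,t=P(c);p=R@np.array(X,float)+t;return np.array([c['fx']*p[0]/p[2]+c['cx'],c['fy']*p[1]/p[2]+c['cy']])
def ray(c,u,v):
    R,t=P(c);d=R.T@np.array([(u-c['cx'])/c['fx'],(v-c['cy'])/c['fy'],1]);return -R.T@t,d/np.linalg.norm(d)
def atz(c,u,v,z):
    o,d=ray(c,u,v);return o+d*(z-o[2])/d[2]
def tri(c1,p1,c2,p2):
    o1,d1=ray(c1,*p1);o2,d2=ray(c2,*p2)
    s=np.linalg.lstsq(np.stack([d1,-d2],1),o2-o1,rcond=None)[0]
    a=o1+d1*s[0];b=o2+d2*s[1];return (a+b)/2,np.linalg.norm(a-b)
E
python3 - <<'E'
from h import *
for n in('scene','top'):
    c=cam(n,n+'0.png'); R,t=P(c); print(n,c['fx'],c['cx'],c['cy'],-R.T@t,R[2])
print(ctrl.get_obs())
E
```

```text
scene 544.066502929673 275.9477381948161 202.09102999804608 [0.92014798 0.48938076 1.17901013] [-0.32501482 -0.42018349 -0.84723739]
top 514.2528104616769 277.70244137579584 200.35643618088253 [ 0.26725935 -0.02291982  1.59183272] [ 0.17592988 -0.0039042  -0.98439496]
{'time_s': 0.1, 'qpos': array([-1.29059855e+00,  3.00407532e-01,  1.52152333e+00, -2.83212351e-06,
        1.32069303e+00, -6.65997470e-02]), 'joint_vel': array([ 3.17454904e-04, -1.87828338e-03, -1.10165371e-03,  2.36682890e-03,
        8.38204683e-05, -6.67070597e-04]), 'tau': array([ 1.55368649e-03, -5.32644546e+01, -3.53283584e+01,  7.09601166e-02,
        2.34927284e-02, -5.25395910e-05]), 'ee_pos': array([ 0.18686223, -0.51700514,  0.17964564]), 'eef_rot': array([-1.63473591,  1.56976508,  1.85365497]), 'force': array([ 0.47303875, -0.78883557,  0.07119071]), 'moment': array([-0.02765362, -0.01165241,  0.03401174]), 'grip_width': 0.09394480640299717}
```

View pics/scene0.png

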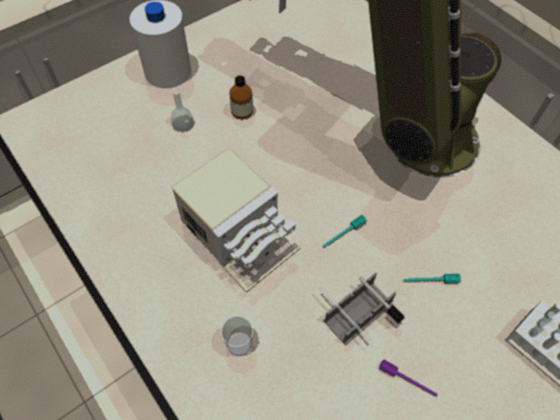

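View pics/top0.png

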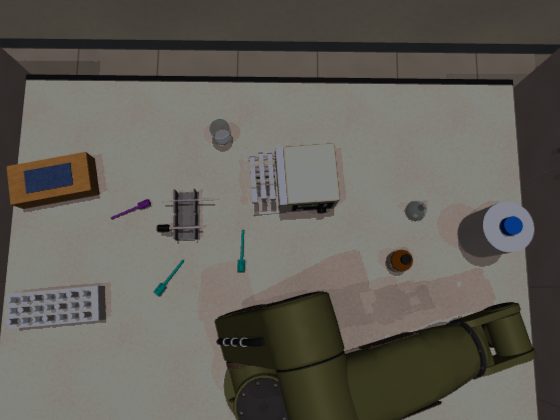

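The black-knobbed rod appears at scene (394,313) and top (163,228), with the glass stirrer in the rest's other outer notch at top (190,203). The look-alikes are two teal rods at top (241,265) and (160,290) and a purple one at (145,204). The one with the black knob, lying in the rest, fits the description. I'll confirm it in enlarged crops.

Run:
```python
import cv2,numpy as np
s=cv2.imread('pics/scene0.png');t=cv2.imread('pics/top0.png')
def z(i,x,y,w,h,k): return cv2.resize(i[y:y+h,x:x+w],None,fx=k,fy=k,interpolation=cv2.INTER_CUBIC)
cv2.imwrite('pics/z1.png',z(s,300,260,130,95,6))
cv2.imwrite('pics/z2.png',z(t,145,175,100,75,8))
cv2.imwrite('pics/z3.png',z(s,200,185,120,90,6))
cv2.imwrite('pics/z4.png',z(t,235,130,110,95,6))
```

```text
(no output)
```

View pics/z1.png

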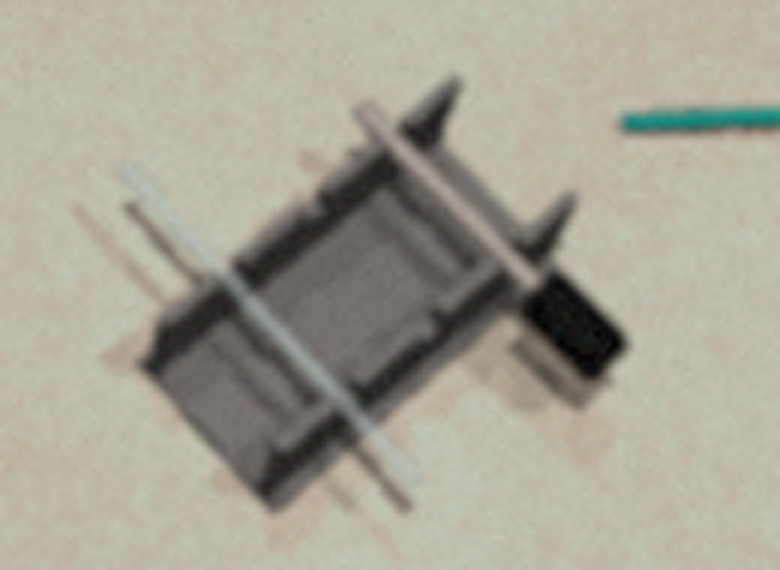

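View pics/z2.png

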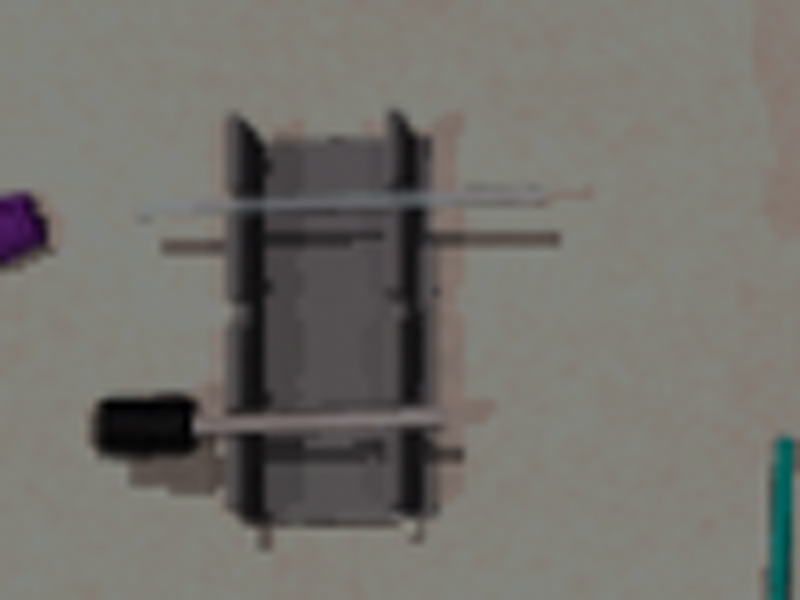

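View pics/z3.png

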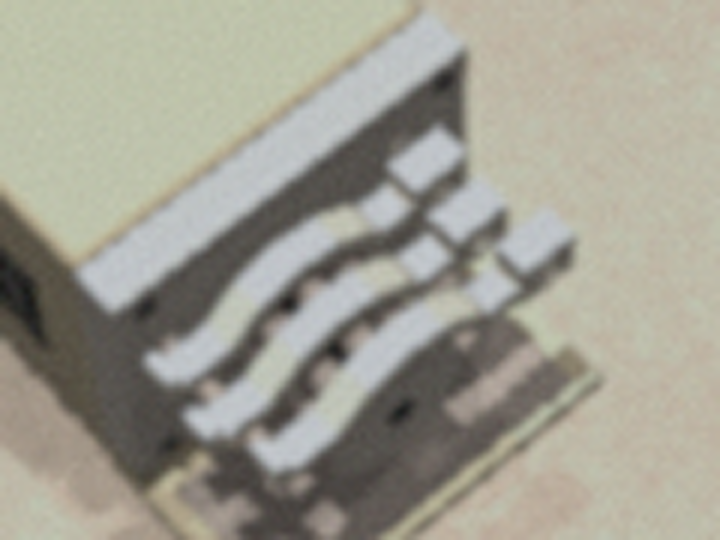

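View pics/z4.png

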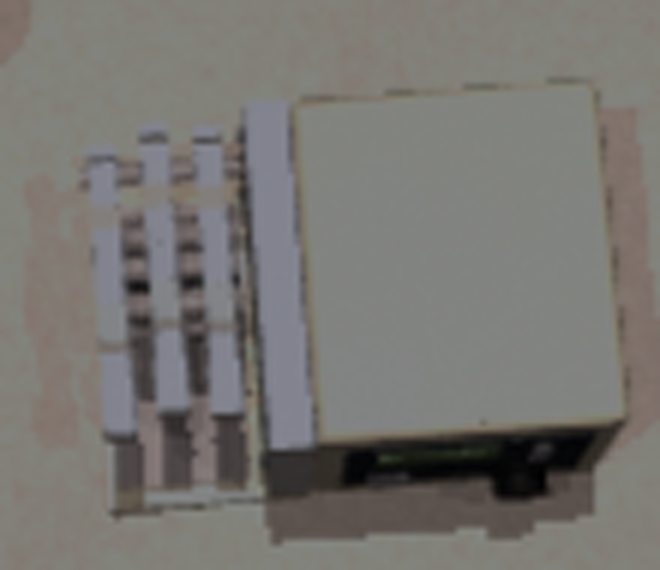

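Run:
```python
from h import *
import pickle
cs={}
for n in('scene','top'):
    ims=[]
    for i in range(4):
        c=viewer.camera(n); ims.append(c['img'].astype(float))
    print(n,np.abs(ims[0]-ims[1]).mean())
    c['img']=np.mean(ims,0); cs[n]=c
    cv2.imwrite('pics/avg_'+n+'.png',c['img'][:,:,::-1].astype('u1'))
pickle.dump(cs,open('cs.pkl','wb'))
c=cs['top']
f=lambda x,y:(x/6+235-.42,y/6+130-.42)
for p in[(293,98),(597,83),(625,417),(318,443)]: print(atz(c,*f(*p),.16))
for p in[(118,437),(173,411),(226,413)]: print(atz(c,*f(*p),.137))
s=cs['scene'];g=lambda x,y:(x/6+200-.42,y/6+185-.42)
print('scene')
for p in[(538,240),(467,211),(428,159)]: print(atz(s,*g(*p),.137))
h=lambda x,y:(x/8+145-.44,y/8+175-.44)
k=lambda x,y:(x/6+300-.42,y/6+260-.42)
print('knob',tri(c,h(146,425),s,k(576,325)),'tip',tri(c,h(440,417),s,k(365,108)))
t=cs['top']['img'];sc=s['img']
z=lambda i,x,y,w,hh,kk: cv2.resize(np.clip(i[y:y+hh,x:x+w]*1.0,0,255)[:,:,::-1].astype('u1'),None,fx=kk,fy=kk,interpolation=cv2.INTER_CUBIC)
cv2.imwrite('pics/y1.png',z(sc,205,195,100,75,8))
cv2.imwrite('pics/y2.png',z(np.minimum(t*1.4,255),240,145,60,60,10))
```

```text
scene 2.24515731292517
top 0.4025453514739229
[ 0.68277774 -0.04351372  0.16      ]
[ 0.69191553 -0.18975297  0.16      ]
[ 0.52868221 -0.20141101  0.16      ]
[ 0.51468005 -0.05659423  0.16      ]
[0.52054351 0.03859204 0.137     ]
[0.53347375 0.01246404 0.137     ]
[ 0.53277271 -0.01294649  0.137     ]
scene
[0.5322507  0.03683775 0.137     ]
[0.54566692 0.01137087 0.137     ]
[ 0.54374523 -0.01522458  0.137     ]
knob (array([0.45459952, 0.31488606, 0.0567558 ]), np.float64(9.17427739404308e-05)) tip (array([0.45861131, 0.20525617, 0.05612469]), np.float64(0.0008810879221535686))
```

View pics/y1.png

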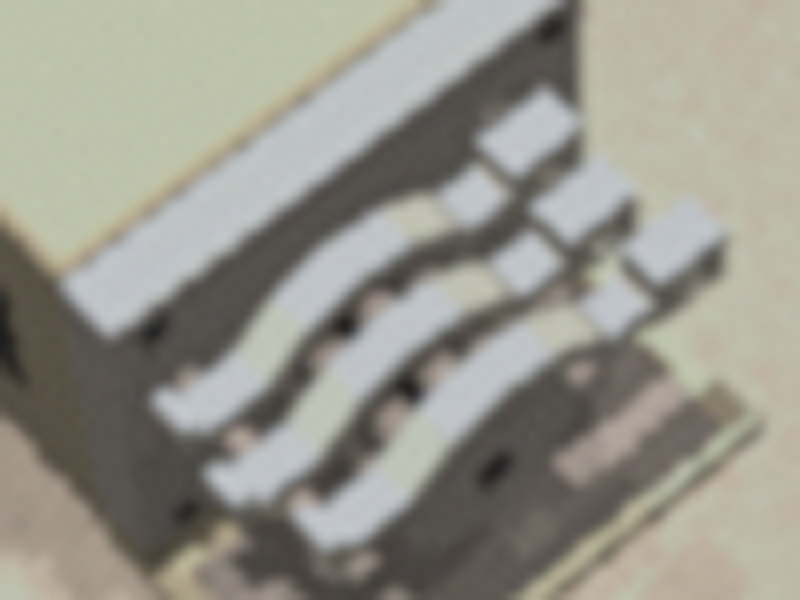

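View pics/y2.png

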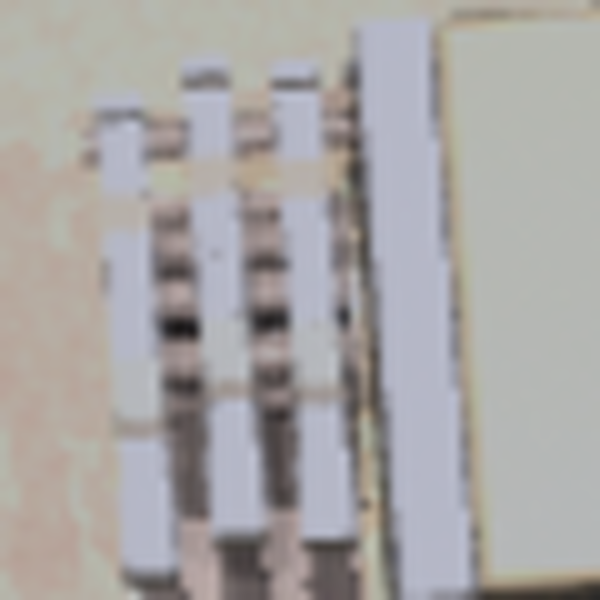

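```bash
cat > fit.py <<'E'
from h import *
import pickle
from scipy.optimize import least_squares
cs=pickle.load(open('cs.pkl','rb'));T=cs['top'];S=cs['scene']
def pix(lst,k,ox,oy): return [((x+.5)/k-.5+ox,(y+.5)/k-.5+oy) for x,y in lst]
obs=[]
def add(c,model,px):
    for m,p in zip(model,px): obs.append((c,m,p))
# model: lambda params-> pump frame pt
y0=[62,36,10];y1=[78,52,26]
tp=pix([(127,575),(178,572),(217,535),(267,530),(307,543),(357,538)],10,240,145)
add('T',[(i,-13,y) for i in range(3) for y in (y1[i],y0[i])],tp)
sp=[[(625,240),(685,197),(728,235),(665,287)],[(533,207),(597,157),(637,193),(578,245)],[(478,137),(545,87),(580,125),(518,178)]]
for i in range(3):
    add('S',[(i,13,y0[i]),(i,-13,y0[i]),(i,-13,y1[i]),(i,13,y1[i])],pix(sp[i],8,205,195))
add('T',[('u',85,0),('u',85,-150),('u',-85,-150),('u',-85,0)],pix([(293,98),(597,83),(625,417),(318,443)],6,235,130))
def res(q,full=False):
    x,y,th,o0,o1,o2,t,a,b,c_,d=q;r=[]
    for c,m,p in obs:
        if m[0]=='u': X=np.array([m[1],m[2]-t]);z=160
        else: X=np.array([-50+q[3+m[0]]+m[1],m[2]]);z=137
        w=[x+(X[0]*np.cos(th)-X[1]*np.sin(th))/1e3,y+(X[0]*np.sin(th)+X[1]*np.cos(th))/1e3,z/1e3]
        e=proj(T if c=='T' else S,w)+(np.array([a,b]) if c=='T' else np.array([c_,d]))-p
        r+=list(e)
    if full:return np.array(r).reshape(-1,2)
    return np.r_[np.array(r)/.4,np.array([a,b,c_,d])/.7,np.array([o0,o1,o2])/10]
s=least_squares(res,[.6,-.03,.08,0,0,0,25,0,0,0,0],x_scale=[.01,.01,.02,1,1,1,1,1,1,1,1],loss='soft_l1')
if __name__=='__main__':
    q=s.x;print(np.round(q,4));print(np.round(res(q,True),1).tolist())
    C=np.linalg.inv(s.jac.T@s.jac);print(np.round(np.sqrt(np.diag(C)),4))
    th=q[2];R=np.array([[np.cos(th),-np.sin(th)],[np.sin(th),np.cos(th)]])
    for X in[(-50,0),(-50,78)]:print(q[:2]+R@np.array(X)/1e3)
E
python3 fit.py
python3 - <<'E'
from h import *
import pickle
cs=pickle.load(open('cs.pkl','rb'))
z=lambda i,x,y,w,hh,kk: cv2.resize(np.clip(i[y:y+hh,x:x+w],0,255)[:,:,::-1].astype('u1'),None,fx=kk,fy=kk,interpolation=cv2.INTER_CUBIC)
cv2.imwrite('pics/x1.png',z(cs['scene']['img'],340,270,75,60,10))
cv2.imwrite('pics/x2.png',z(cs['top']['img']*1.4,150,185,70,60,10))
E
```

```text
[ 5.95800e-01 -2.78000e-02  8.58000e-02 -6.19290e+00  3.71250e+00
 -8.00000e-03  2.14455e+01 -2.45900e-01 -3.61400e-01  9.23000e-02
 -4.38100e-01]
[[-0.1, 0.1], [0.3, 0.0], [-0.3, 0.1], [0.2, 0.1], [-0.2, -0.1], [0.3, -0.0], [-0.6, 1.1], [0.5, -0.3], [0.1, -0.4], [-0.7, -0.0], [-0.3, 0.2], [0.4, -0.3], [0.2, -0.1], [-1.1, 0.2], [0.0, 0.5], [0.3, 0.1], [0.7, -0.1], [-0.2, -0.0], [-0.8, -0.2], [0.3, -1.4], [1.3, 0.7], [-0.3, 0.2]]
[0.0018 0.0016 0.0093 1.5262 1.3725 1.2684 1.4172 0.5311 0.5189 0.5954
 0.6429]
[ 0.54597009 -0.03204852]
[0.53928449 0.04566443]
```

View pics/x1.png

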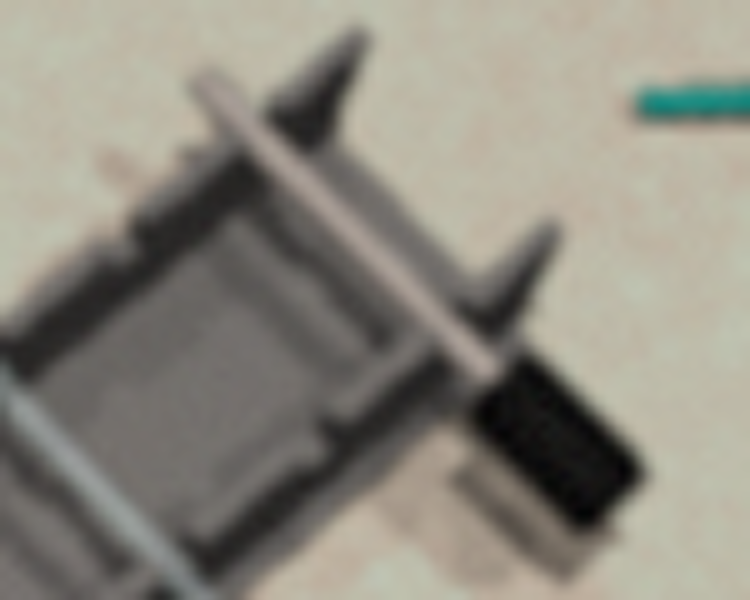

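View pics/x2.png

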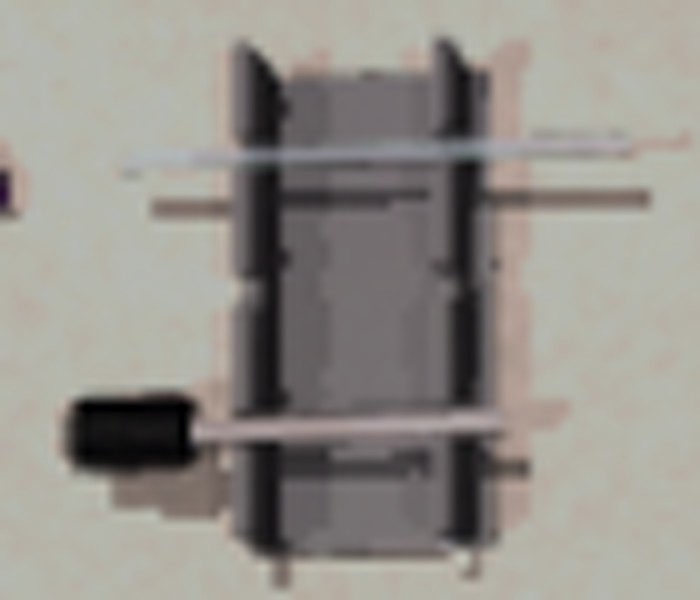

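Run:
```python
from fit import *
q=s.x
pt=lambda x,y:((x+.5)/10-.5+150-q[7],(y+.5)/10-.5+185-q[8])
ps=lambda x,y:((x+.5)/10-.5+340-q[9],(y+.5)/10-.5+270-q[10])
for n,a,b in[('knob',(132,432),(560,440)),('tip',(505,423),(207,85)),('inner',(195,434),(490,370))]:
    print(n,tri(T,pt(*a),S,ps(*b)),atz(T,*pt(*a),.05),atz(S,*ps(*b),.05))
for n,a in[('rest walls top +y',(245,60)),('',(245,290)),('',(450,60)),('',(450,290)),]: print(n,atz(T,*pt(*a),.06))
```

```text
knob (array([0.4537963 , 0.3147906 , 0.05366398]), np.float64(0.00027700131174339317)) [0.45416335 0.31571144 0.05      ] [0.45236343 0.31411138 0.05      ]
tip (array([0.45773776, 0.2043914 , 0.04868648]), np.float64(0.0016458520829834963)) [0.45806284 0.20353458 0.05      ] [0.45776896 0.20537144 0.05      ]
inner (array([0.45408595, 0.29489918, 0.05348541]), np.float64(0.002659470867038659)) [0.45375495 0.29672621 0.05      ] [0.45346751 0.29323891 0.05      ]
rest walls top +y [0.56675305 0.284844   0.06      ]
 [0.49626532 0.2816677  0.06      ]
 [0.56742663 0.22274074 0.06      ]
 [0.49691736 0.22005719 0.06      ]
```

```bash
cat >> h.py <<'E'
from scipy.spatial.transform import Rotation as Ro
def tool():
    o=ctrl.get_obs();return o,np.array(o['ee_pos']),Ro.from_euler('xyz',o['eef_rot']).as_matrix()
def rep():
    o,p,R=tool();print('t',round(o['time_s'],2),'p',np.round(p*1e3,2),'F',np.round(o['force'],2),'M',np.round(o['moment'],3),'g',round(o['grip_width']*1e3,2));print('tool x,y,z cols\n',np.round(R,4),'q',np.round(o['qpos'],3),'yaw of tool y deg',np.degrees(np.arctan2(R[1,1],R[0,1])))
def go(target,yaw=None):
    o,p,R=tool();d=R.T@(np.array(target)-p)*1e3
    print('delta tool mm',np.round(d,2))
    if yaw is not None:
        t=np.radians(yaw);Rt=np.array([[0,np.cos(t),-np.sin(t)],[0,np.sin(t),np.cos(t)],[-1,0,0]])
        if np.linalg.det(Rt)<0: Rt[:,2]*=-1
        print('rotvec',np.round(Ro.from_matrix(R.T@Rt).as_rotvec(),4))
E
python3 - <<'E'
from h import *
rep()
go([.40,-.25,.30]);go([.4535,.315,.16],2.3);go([.4535,.315,.16],182.3)
import pickle
T=pickle.load(open('cs.pkl','rb'))['top']
for p in[(150,203),(112,217),(241,265),(241,232),(183,262),(401,252),(414,205)]:print(p,atz(T,*p,.01))
E
```

```text
t 0.5 p [ 186.93 -517.23  180.12] F [-0.23  0.23 -0.41] M [ 0.031 -0.027  0.009] g 93.94
tool x,y,z cols
 [[-0.000e+00  3.399e-01 -9.405e-01]
 [ 1.000e-04 -9.405e-01 -3.399e-01]
 [-1.000e+00 -1.000e-04  0.000e+00]] q [-1.291  0.3    1.521 -0.     1.321 -0.067] yaw of tool y deg -70.12815406636632
delta tool mm [-119.87 -178.9  -291.22]
delta tool mm [  20.17 -692.06 -533.58]
rotvec [-1.2641e+00 -0.0000e+00  1.0000e-04]
delta tool mm [  20.17 -692.06 -533.58]
rotvec [1.8775e+00 1.0000e-04 0.0000e+00]
(150, 203) [0.53731696 0.36880803 0.01      ]
(112, 217) [0.49201836 0.48412324 0.01      ]
(241, 265) [0.3481632  0.08097361 0.01      ]
(241, 232) [0.44943877 0.08322896 0.01      ]
(183, 262) [0.35549612 0.25834869 0.01      ]
(401, 252) [ 0.39278061 -0.40974465  0.01      ]
(414, 205) [ 0.53979726 -0.45518118  0.01      ]
```

play_rows([
  [[-40, 0, 0, 0, 0, 0, 94], [-40, 0, 0, 0, 0, 0, 94], [-40, 0, 0, 0, 0, 0, 60], [0, -2.1, -48.3, -0.088, 0, 0, 50], [0, -2.1, -48.3, -0.088, 0, 0, 50], [0, -2.1, -48.3, -0.088, 0, 0, 50], [0, -2.1, -48.3, -0.088, 0, 0, 50], [0, -2.1, -48.3, -0.088, 0, 0, 50], [0, -2.1, -48.3, -0.088, 0, 0, 50], [0, -2.1, -48.3, -0.088, 0, 0, 50]],
])

```text
time_s: 1.5
ee_pos: [0.4525, -0.3129, 0.3]
eef_rot: [-1.562, 1.571, 2.546]
force: [0.7, 0.2, -0.3]
grip_width: 0.0501
```

play_rows([
  [[0, -2.1, -48.3, -0.088, 0, 0, 50], [0, -2.1, -48.3, -0.088, 0, 0, 50], [0, -2.1, -48.3, -0.088, 0, 0, 50], [0, -2.1, -48.3, -0.088, 0, 0, 50], [0, -2.1, -48.3, -0.088, 0, 0, 50], [0, -2.1, -48.3, -0.088, 0, 0, 50], [0, -2.1, -48.3, -0.088, 0, 0, 50], [0, -2.1, -48.3, -0.088, 0, 0, 50], [0, -2.1, -48.3, -0.088, 0, 0, 50], [0, -2.1, -48.3, -0.088, 0, 0, 50]],
])

```text
time_s: 2.5
ee_pos: [0.5294, 0.149, 0.3]
eef_rot: [-1.43, 1.571, -2.726]
force: [0.1, 0.0, 0.1]
grip_width: 0.0499
```

play_rows([
  [[0, -2.1, -48.3, -0.088, 0, 0, 50], [0, -2.1, -48.3, -0.088, 0, 0, 50], [0, -2.1, -48.3, -0.088, 0, 0, 50], [0, 0, 0, 0.14, 0, 0, 50], [0, 0, 0, 0.14, 0, 0, 50], [0, 0, 0, 0.14, 0, 0, 50], [0, 0, 0, 0.14, 0, 0, 50], [0, 0, 0, 0, 0, 0, 50]],
])

```text
time_s: 3.3
ee_pos: [0.473, 0.2801, 0.3001]
eef_rot: [-0.905, 1.571, -2.502]
force: [0.6, -0.2, -0.5]
grip_width: 0.05
```

Run:
```python
from h import *
rep();go([.4535,.315,.10],2.3)
```

```text
t 3.3 p [473.04 280.12 300.12] F [ 0.59 -0.16 -0.49] M [ 0.013 -0.113 -0.021] g 50.04
tool x,y,z cols
 [[-1.000e-04  9.997e-01 -2.630e-02]
 [-0.000e+00 -2.630e-02 -9.997e-01]
 [-1.000e+00 -1.000e-04  0.000e+00]] q [ 0.468  0.24   1.323 -0.     1.579  0.494] yaw of tool y deg -1.5043478960806067
delta tool mm [200.12 -20.44 -34.37]
rotvec [-0.0664  0.      0.0001]
```

play_rows([
  [[0, -20.4, -34.4, 0, 0, 0, 50], [45, 0, 0, -0.0664, 0, 0, 50], [45, 0, 0, 0, 0, 0, 50], [45, 0, 0, 0, 0, 0, 50], [45, 0, 0, 0, 0, 0, 50], [0, 0, 0, 0, 0, 0, 50], [0, 0, 0, 0, 0, 0, 50]],
])

```text
time_s: 4.0
ee_pos: [0.4539, 0.3152, 0.1214]
eef_rot: [2.069, 1.571, 0.543]
force: [0.1, -1.1, 0.7]
grip_width: 0.05
```

Run:
```python
from h import *
rep()
a=cam('scene');b=cam('top')
z=lambda i,x,y,w,hh,kk: cv2.resize(i[y:y+hh,x:x+w][:,:,::-1],None,fx=kk,fy=kk,interpolation=cv2.INTER_CUBIC)
cv2.imwrite('pics/w1.png',np.hstack([z(a['img'],320,220,110,130,3),z(b['img'],120,170,110,130,3)]))
o,p,R=tool()
print(proj(a,p),proj(b,p))
rep()
```

```text
t 4.0 p [453.9  315.16 121.43] F [ 0.11 -1.08  0.74] M [-0.097 -0.053 -0.027] g 50.03
tool x,y,z cols
 [[ 2.00e-04  9.99e-01  4.47e-02]
 [ 1.00e-04  4.47e-02 -9.99e-01]
 [-1.00e+00  2.00e-04 -1.00e-04]] q [0.541 0.36  1.583 0.    1.198 0.496] yaw of tool y deg 2.5629307239408723
[402.00918968 302.55300038] [157.58913113 224.81611848]
t 4.1 p [454.68 315.67 122.96] F [ 0.04  0.02 -0.21] M [-0.039 -0.094 -0.018] g 50.07
tool x,y,z cols
 [[ 0.0033  0.999   0.0438]
 [ 0.002   0.0438 -0.999 ]
 [-1.      0.0034 -0.0019]] q [0.541 0.358 1.582 0.    1.198 0.497] yaw of tool y deg 2.5081197279640097
```

View pics/w1.png

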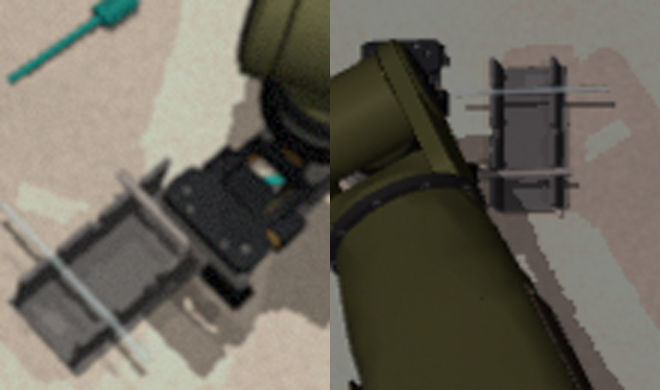

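play_rows([
  [[0, 0, 0, 0, 0, 0, 50], [0, 0, 0, 0, 0, 0, 50]],
])

```text
time_s: 4.3
ee_pos: [0.454, 0.3153, 0.1217]
eef_rot: [2.076, 1.568, 0.548]
force: [0.3, -0.1, 0.3]
grip_width: 0.0501
```

Run:
```python
from h import *
rep(); go([.4535,.315,.031],2.3)
```

```text
t 4.3 p [454.05 315.28 121.67] F [ 0.29 -0.14  0.25] M [-0.053 -0.075  0.063] g 50.06
tool x,y,z cols
 [[ 0.002   0.9991  0.0428]
 [ 0.0012  0.0428 -0.9991]
 [-1.      0.002  -0.0011]] q [0.541 0.359 1.584 0.    1.196 0.498] yaw of tool y deg 2.454107575867904
delta tool mm [90.67 -0.75  0.36]
rotvec [ 0.0027 -0.0011 -0.002 ]
```

play_rows([
  [[25, -0.8, 0.4, 0, 0, 0, 50], [25, 0, 0, 0, 0, 0, 50], [25, 0, 0, 0, 0, 0, 50], [15, 0, 0, 0, 0, 0, 50], [0, 0, 0, 0, 0, 0, 50], [0, 0, 0, 0, 0, 0, 50], [0, 0, 0, 0, 0, 0, 50]],
])

```text
time_s: 5.0
ee_pos: [0.4534, 0.3149, 0.0315]
eef_rot: [2.075, 1.569, 0.546]
force: [0.8, 0.0, 0.8]
grip_width: 0.0499
```

Run:
```python
from h import *
rep(); go([.4535,.315,.031],2.3)
```

```text
t 5.0 p [453.36 314.94  31.51] F [0.77 0.02 0.79] M [-0.01  -0.129 -0.029] g 49.91
tool x,y,z cols
 [[ 0.0017  0.9991  0.0425]
 [ 0.001   0.0425 -0.9991]
 [-1.      0.0018 -0.001 ]] q [0.541 0.471 1.659 0.    1.01  0.498] yaw of tool y deg 2.4350842966277733
delta tool mm [ 0.51  0.15 -0.05]
rotvec [ 0.0024 -0.001  -0.0018]
```

Close the jaws gently and watch the force.

play_rows([
  [[0.5, 0, 0, 0, -0.001, -0.002, 30], [0, 0, 0, 0, 0, 0, 24], [0, 0, 0, 0, 0, 0, 20], [0, 0, 0, 0, 0, 0, 15], [0, 0, 0, 0, 0, 0, 10], [0, 0, 0, 0, 0, 0, 10]],
], grip_force=8)

```text
time_s: 5.6
ee_pos: [0.4528, 0.3146, 0.0297]
eef_rot: [-1.092, 1.569, -2.62]
force: [0.8, 0.9, 0.2]
grip_width: 0.0183
```

Run:
```python
from h import *
rep()
```

```text
t 5.6 p [452.8  314.57  29.7 ] F [0.78 0.91 0.18] M [-0.04  -0.149  0.001] g 18.25
tool x,y,z cols
 [[-1.800e-03  9.991e-01  4.240e-02]
 [-1.000e-03  4.240e-02 -9.991e-01]
 [-1.000e+00 -1.800e-03  9.000e-04]] q [0.541 0.474 1.658 0.    1.011 0.498] yaw of tool y deg 2.431755693074185
```

play_rows([
  [[0, 0, 0, 0, 0, 0, 10], [0, 0, 0, 0, 0, 0, 10]],
])

```text
time_s: 5.8
ee_pos: [0.4528, 0.3146, 0.0297]
eef_rot: [-1.109, 1.569, -2.637]
force: [1.3, -0.8, 0.9]
grip_width: 0.0184
```

Run:
```python
from h import *
rep()
a=cam('scene');b=cam('top')
z=lambda i,x,y,w,hh,kk: cv2.resize(i[y:y+hh,x:x+w][:,:,::-1],None,fx=kk,fy=kk,interpolation=cv2.INTER_CUBIC)
cv2.imwrite('pics/v1.png',np.hstack([z(a['img'],330,240,90,110,5),z(b['img'],140,180,60,110,5)]))
rep()
```

```text
t 5.8 p [452.77 314.58  29.67] F [ 1.28 -0.8   0.87] M [-0.017 -0.205  0.007] g 18.4
tool x,y,z cols
 [[-1.800e-03  9.991e-01  4.240e-02]
 [-1.000e-03  4.240e-02 -9.991e-01]
 [-1.000e+00 -1.900e-03  9.000e-04]] q [0.541 0.474 1.658 0.    1.011 0.498] yaw of tool y deg 2.4298577202354177
t 5.9 p [452.78 314.56  29.7 ] F [ 1.49  0.34 -0.36] M [ 0.05  -0.224 -0.021] g 17.96
tool x,y,z cols
 [[-1.800e-03  9.991e-01  4.240e-02]
 [-1.000e-03  4.240e-02 -9.991e-01]
 [-1.000e+00 -1.900e-03  9.000e-04]] q [0.541 0.474 1.658 0.    1.011 0.498] yaw of tool y deg 2.42800509598428
```

View pics/v1.png

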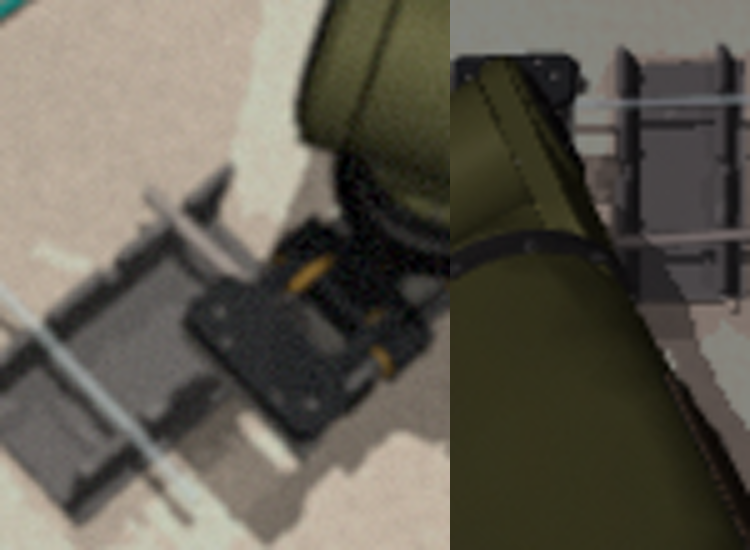

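play_rows([
  [[0, 0, 0, 0, 0, 0, 10], [0, 0, 0, 0, 0, 0, 10]],
], grip_force=30)

```text
time_s: 6.1
ee_pos: [0.4527, 0.3146, 0.0296]
eef_rot: [-1.113, 1.569, -2.642]
force: [1.7, 0.3, 0.6]
grip_width: 0.0167
```

play_rows([
  [[-5, 0, 0, 0, 0, 0, 10], [-5, 0, 0, 0, 0, 0, 10], [0, 0, 0, 0, 0, 0, 10], [0, 0, 0, 0, 0, 0, 10]],
])

```text
time_s: 6.5
ee_pos: [0.4528, 0.3146, 0.0399]
eef_rot: [-1.161, 1.569, -2.689]
force: [1.2, 0.5, 0.2]
grip_width: 0.0162
```

Run:
```python
from h import *
rep()
```

```text
t 6.5 p [452.78 314.65  39.93] F [1.19 0.52 0.16] M [ 0.021 -0.248  0.041] g 16.2
tool x,y,z cols
 [[-1.600e-03  9.991e-01  4.240e-02]
 [-8.000e-04  4.240e-02 -9.991e-01]
 [-1.000e+00 -1.700e-03  7.000e-04]] q [0.541 0.46  1.652 0.    1.032 0.498] yaw of tool y deg 2.4296785581962195
```

Run:
```python
from h import *
a=cam('scene');b=cam('top')
z=lambda i,x,y,w,hh,kk: cv2.resize(i[y:y+hh,x:x+w][:,:,::-1],None,fx=kk,fy=kk,interpolation=cv2.INTER_CUBIC)
cv2.imwrite('pics/u1.png',np.hstack([z(a['img'],330,240,90,110,5),z(b['img'],140,180,60,110,5)]))
rep()
```

```text
t 6.6 p [452.71 314.57  39.64] F [1.19 0.62 0.15] M [ 0.061 -0.281  0.036] g 16.08
tool x,y,z cols
 [[-0.0019  0.9991  0.0424]
 [-0.0011  0.0424 -0.9991]
 [-1.     -0.002   0.001 ]] q [0.541 0.46  1.652 0.    1.031 0.498] yaw of tool y deg 2.4323108217208875
```

View pics/u1.png

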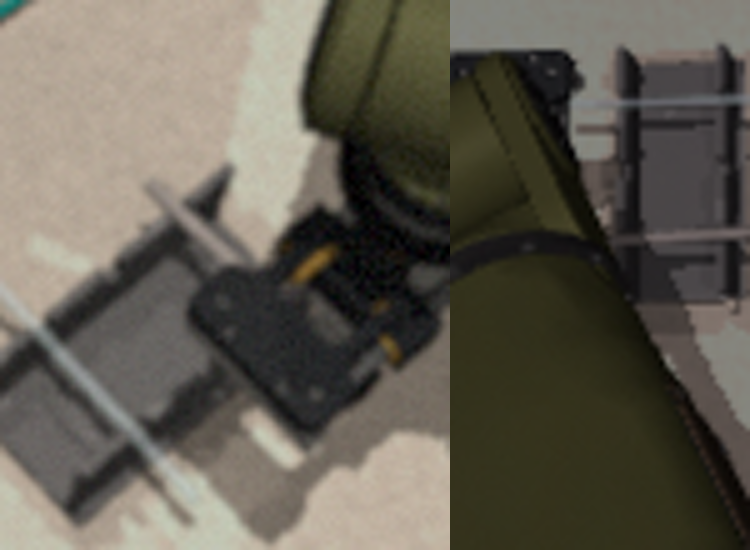

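Run:
```python
import cv2,numpy as np
a=cv2.imread('pics/scene0.png');v=cv2.imread('pics/v1.png');u=cv2.imread('pics/u1.png')
k=5
A=cv2.resize(a[240:350,330:420],None,fx=5,fy=5,interpolation=cv2.INTER_CUBIC)[150:300,120:270]
o=np.hstack([cv2.resize(x,None,fx=1.7,fy=1.7) for x in(A,v[150:300,120:270],u[150:300,120:270])])
cv2.imwrite('pics/u2.png',o)
```

```text
(no output)
```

View pics/u2.png

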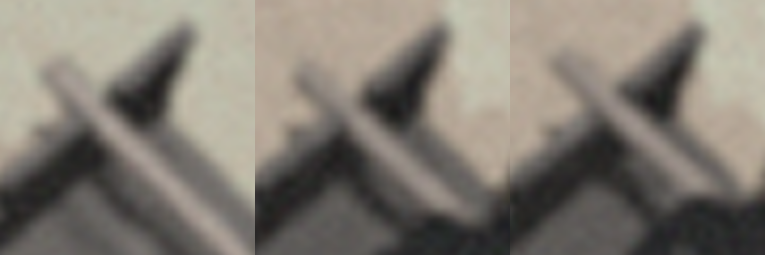

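play_rows([
  [[-15, 0, 0, 0, 0, 0, 10], [-15, 0, 0, 0, 0, 0, 10], [-15, 0, 0, 0, 0, 0, 10], [-15, 0, 0, 0, 0, 0, 10], [-15, 0, 0, 0, 0, 0, 10], [0, 0, 0, 0, 0, 0, 10], [0, 0, 0, 0, 0, 0, 10]],
])

```text
time_s: 7.3
ee_pos: [0.4527, 0.3145, 0.1141]
eef_rot: [-1.103, 1.568, -2.632]
force: [-1.0, 0.0, -0.5]
grip_width: 0.01
```

Run:
```python
from h import *
import pickle
rep()
a=cam('scene');b=cam('top');pickle.dump((a,b),open('l.pkl','wb'))
z=lambda i,x,y,w,hh,kk: cv2.resize(i[y:y+hh,x:x+w][:,:,::-1],None,fx=kk,fy=kk,interpolation=cv2.INTER_CUBIC)
cv2.imwrite('pics/t1.png',np.hstack([z(a['img'],330,220,90,110,5),z(b['img'],140,180,60,110,5)]))
rep()
```

```text
t 7.3 p [452.69 314.55 114.12] F [-1.04  0.04 -0.48] M [-0.043 -0.091 -0.011] g 10.04
tool x,y,z cols
 [[-0.0023  0.9991  0.0424]
 [-0.0013  0.0424 -0.9991]
 [-1.     -0.0023  0.0012]] q [0.541 0.367 1.592 0.    1.185 0.498] yaw of tool y deg 2.4324324538729494
t 7.4 p [452.48 314.39 113.61] F [-0.29 -0.08  0.56] M [-0.086 -0.098  0.007] g 10.05
tool x,y,z cols
 [[-0.0033  0.9991  0.0424]
 [-0.0018  0.0424 -0.9991]
 [-1.     -0.0033  0.0017]] q [0.541 0.367 1.593 0.    1.186 0.498] yaw of tool y deg 2.427801718107233
```

View pics/t1.png

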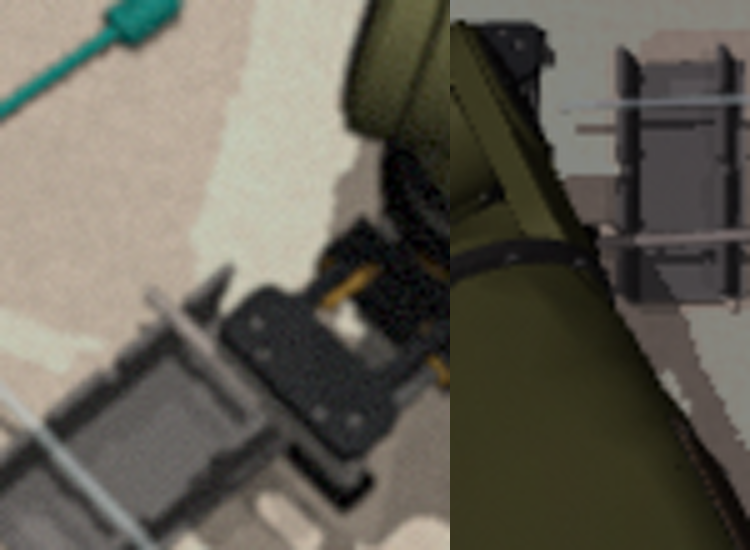

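play_rows([
  [[0, 0, 0, 0, 0, 0, 45], [0, 0.5, 0, 0, 0, 0, 45], [0, 0, 0, 0, 0, 0, 45], [20, 0, 0, 0, -0.002, 0, 45], [20, 0, 0, 0, 0, 0, 45], [20, 0, 0, 0, 0, 0, 45], [20, 0, 0, 0, 0, 0, 45], [8, 0, 0, 0, 0, 0, 45], [0, 0, 0, 0, 0, 0, 45], [0, 0, 0, 0, 0, 0, 45]],
], grip_force=8)

```text
time_s: 8.4
ee_pos: [0.4536, 0.3147, 0.0274]
eef_rot: [-0.455, 1.568, -1.983]
force: [0.5, 0.7, 0.5]
grip_width: 0.0453
```

play_rows([
  [[0, 0, 0, 0, 0, 0, 28], [0, 0, 0, 0, 0, 0, 25], [0, 0, 0, 0, 0, 0, 23], [0, 0, 0, 0, 0, 0, 21], [0, 0, 0, 0, 0, 0, 20], [0, 0, 0, 0, 0, 0, 20]],
])

```text
time_s: 9.0
ee_pos: [0.4533, 0.3145, 0.0268]
eef_rot: [-0.56, 1.567, -2.088]
force: [0.6, 0.8, 0.3]
grip_width: 0.0207
```

Run:
```python
from h import *
rep()
```

```text
t 9.0 p [453.3  314.49  26.76] F [0.59 0.79 0.34] M [ 0.068 -0.139  0.029] g 20.67
tool x,y,z cols
 [[-0.0017  0.9991  0.0424]
 [-0.0029  0.0424 -0.9991]
 [-1.     -0.0018  0.0028]] q [ 0.541  0.48   1.658 -0.002  1.007  0.5  ] yaw of tool y deg 2.430971984162394
```

play_rows([
  [[0, 0, 0, 0, 0, 0, 28], [0, 0, 0, 0, 0, 0, 28], [5.5, 0, 0, 0, -0.002, 0.002, 28], [0, 0, 0, 0, 0, 0, 28], [0, 0, 0, 0, 0, 0, 24], [0, 0, 0, 0, 0, 0, 20], [0, 0, 0, 0, 0, 0, 15], [0, 0, 0, 0, 0, 0, 15], [0, 0, 0, 0, 0, 0, 15]],
])

```text
time_s: 9.9
ee_pos: [0.4533, 0.3144, 0.0212]
eef_rot: [0.039, 1.566, -1.489]
force: [1.4, 0.1, -0.5]
grip_width: 0.0216
```

Run:
```python
from h import *
rep()
```

```text
t 9.9 p [453.28 314.44  21.22] F [ 1.39  0.06 -0.47] M [-0.046 -0.231  0.021] g 21.63
tool x,y,z cols
 [[ 4.000e-04  9.991e-01  4.240e-02]
 [-4.900e-03  4.240e-02 -9.991e-01]
 [-1.000e+00  2.000e-04  4.900e-03]] q [ 0.542  0.488  1.661 -0.005  0.995  0.503] yaw of tool y deg 2.431575669562378
```

play_rows([
  [[0, 0, 0, 0, 0, 0, 28], [0, 0, 0, 0, 0, 0, 28], [3.5, 0, 0, 0, 0.003, 0, 28], [0, 0, 0, 0, 0, 0, 28], [0, 0, 0, 0, 0, 0, 24], [0, 0, 0, 0, 0, 0, 20], [0, 0, 0, 0, 0, 0, 15], [0, 0, 0, 0, 0, 0, 15], [0, 0, 0, 0, 0, 0, 15]],
])

```text
time_s: 10.8
ee_pos: [0.4533, 0.3144, 0.0177]
eef_rot: [0.088, 1.569, -1.441]
force: [1.0, 0.3, -0.6]
grip_width: 0.0216
```

Run:
```python
from h import *
rep()
```

```text
t 10.8 p [453.28 314.4   17.69] F [ 1.    0.35 -0.59] M [-0.054 -0.261  0.086] g 21.64
tool x,y,z cols
 [[ 3.000e-04  9.991e-01  4.240e-02]
 [-2.000e-03  4.240e-02 -9.991e-01]
 [-1.000e+00  2.000e-04  2.000e-03]] q [ 0.541  0.492  1.664 -0.002  0.986  0.5  ] yaw of tool y deg 2.431071611582145
```

Run:
```python
from h import *
a=cam('scene')
z=cv2.resize(a['img'][230:350,330:490][:,:,::-1],None,fx=5,fy=5,interpolation=cv2.INTER_CUBIC)
z=np.clip(z.astype(float)*2,0,255).astype('u1').copy()
o,p,R=tool()
for d,col in((0,(0,0,255)),(19,(0,255,0)),(97,(255,0,0))):
    for yy in(-11,0,11):
        u=(proj(a,p-R[:,0]*d/1e3+R[:,1]*yy/1e3)-[330,230]+.5)*5
        cv2.circle(z,tuple(int(v) for v in u),3,col,-1)
for yy,col in((.0,(255,255,0)),(-.018,(255,0,255)),(-.112,(0,255,255))):
    k=np.array([.4535,.315,.05])+yy*np.array([-.0424,.999,0])
    u=(proj(a,k)-[330,230]+.5)*5;cv2.circle(z,tuple(int(v) for v in u),3,col,-1)
cv2.imwrite('pics/s1.png',z)
```

```text
(no output)
```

View pics/s1.png

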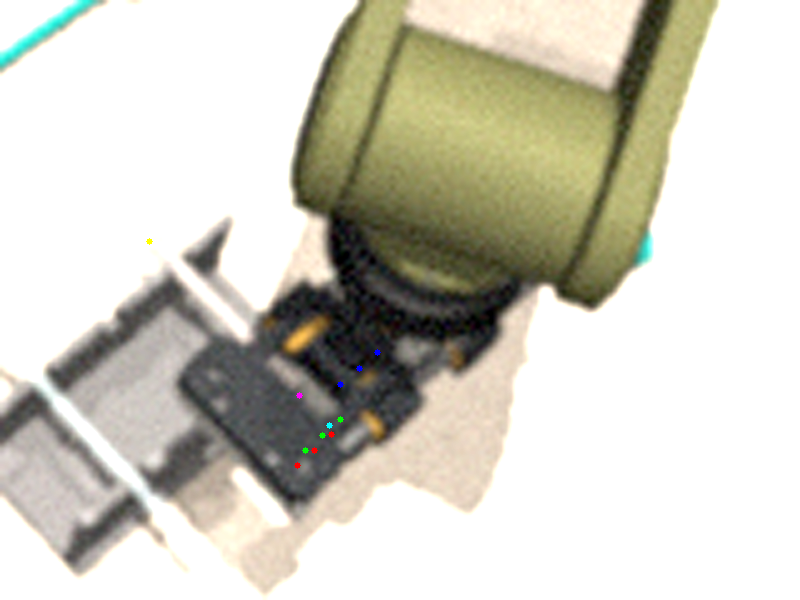

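play_rows([
  [[0, 0, 0, 0, 0, 0, 28], [0, 0, 0, 0, 0, 0, 28], [3, 0, 0, 0, 0.002, 0, 28], [0, 0, 0, 0, 0, 0, 26], [0, 0, 0, 0, 0, 0, 20], [0, 0, 0, 0, 0, 0, 15], [0, 0, 0, 0, 0, 0, 15], [0, 0, 0, 0, 0, 0, 15]],
], grip_force=40)

```text
time_s: 11.65
ee_pos: [0.4533, 0.3144, 0.0147]
eef_rot: [1.497, 1.571, -0.031]
force: [1.1, 0.1, -0.7]
grip_width: 0.0212
```

Run:
```python
from h import *
rep()
```

```text
t 11.65 p [453.28 314.36  14.67] F [ 1.06  0.08 -0.67] M [-0.125 -0.277 -0.001] g 21.22
tool x,y,z cols
 [[ 1.000e-04  9.991e-01  4.240e-02]
 [-0.000e+00  4.240e-02 -9.991e-01]
 [-1.000e+00  1.000e-04  0.000e+00]] q [ 0.54   0.496  1.667 -0.     0.979  0.498] yaw of tool y deg 2.4295319562461137
```

play_rows([
  [[-5, 0, 0, 0, 0, 0, 15], [-10, 0, 0, 0, 0, 0, 15], [-10, 0, 0, 0, 0, 0, 15], [-10, 0, 0, 0, 0, 0, 15], [-10, 0, 0, 0, 0, 0, 15], [-10, 0, 0, 0, 0, 0, 15], [-10, 0, 0, 0, 0, 0, 15], [-10, 0, 0, 0, 0, 0, 15], [0, 0, 0, 0, 0, 0, 15], [0, 0, 0, 0, 0, 0, 15]],
])

```text
time_s: 12.65
ee_pos: [0.4532, 0.3144, 0.0896]
eef_rot: [2.599, 1.571, 1.071]
force: [-0.2, 0.4, -0.3]
grip_width: 0.0208
```

Run:
```python
from h import *
rep()
a=cam('scene');b=cam('top')
z=lambda i,x,y,w,hh,kk: cv2.resize(i[y:y+hh,x:x+w][:,:,::-1],None,fx=kk,fy=kk,interpolation=cv2.INTER_CUBIC)
cv2.imwrite('pics/r1.png',np.clip(1.3*np.hstack([z(a['img'],330,220,80,100,5),z(b['img'],140,180,80,100,5)]).astype(float),0,255).astype('u1'))
rep()
```

```text
t 12.65 p [453.16 314.38  89.62] F [-0.2   0.4  -0.26] M [ 0.023 -0.062  0.042] g 20.84
tool x,y,z cols
 [[ 0.000e+00  9.991e-01  4.240e-02]
 [ 1.000e-04  4.240e-02 -9.991e-01]
 [-1.000e+00  0.000e+00 -1.000e-04]] q [0.54  0.394 1.617 0.    1.131 0.498] yaw of tool y deg 2.4293887963291514
t 12.75 p [452.96 314.23  89.11] F [ 0.11 -0.56 -0.71] M [-0.053 -0.095 -0.019] g 21.36
tool x,y,z cols
 [[-8.000e-04  9.991e-01  4.240e-02]
 [-5.000e-04  4.240e-02 -9.991e-01]
 [-1.000e+00 -8.000e-04  4.000e-04]] q [ 0.54   0.394  1.617 -0.     1.131  0.498] yaw of tool y deg 2.4286271236229617
```

View pics/r1.png

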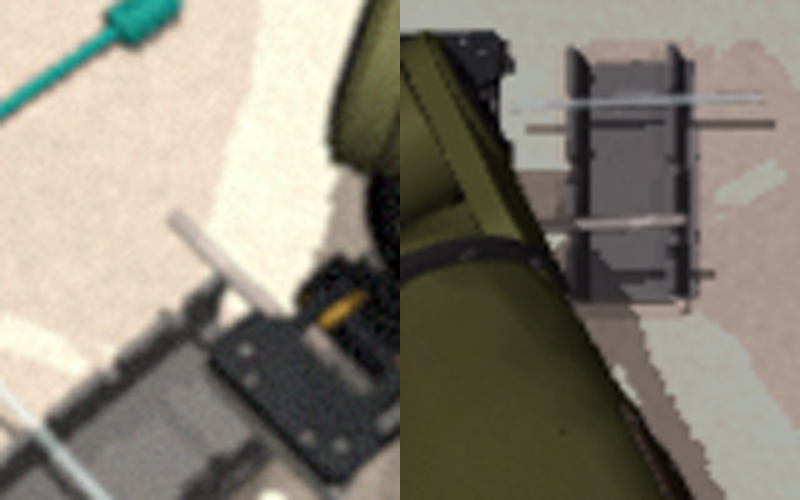

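Run:
```python
from fit import *
q=s.x
pt=lambda x,y:((x+.5)/5-.5+140-q[7],(y+.5)/5-.5+180-q[8])
ps=lambda x,y:((x+.5)/5-.5+330-q[9],(y+.5)/5-.5+220-q[10])
print('tip',tri(T,pt(285,220),S,ps(178,213)))
d=np.array([-.0424,.9991,0])
for y in(-.112,-.018,0):
  for z in (.117,.125):
    X=np.array([.4533,.315,z])+y*d
    a=proj(S,X)+[q[9],q[10]];b=proj(T,X)+[q[7],q[8]]
    print(y,z,'scene zoom',((a-[330,220]+.5)*5).round(0),'top zoom',((b-[140,180]+.5)*5).round(0))
```

```text
tip (array([0.45716357, 0.20308869, 0.12772356]), np.float64(0.0018600386456774805))
-0.112 0.117 scene zoom [171. 225.] top zoom [287. 222.]
-0.112 0.125 scene zoom [174. 217.] top zoom [285. 221.]
-0.018 0.117 scene zoom [330. 384.] top zoom [124. 228.]
-0.018 0.125 scene zoom [333. 376.] top zoom [121. 226.]
0 0.117 scene zoom [361. 415.] top zoom [ 93. 228.]
0 0.125 scene zoom [365. 408.] top zoom [ 89. 227.]
```

```bash
cat > pump.py <<'E'
from h import *
B=np.array([.54597,-.03205]);th=.0858
R2=np.array([[np.cos(th),-np.sin(th)],[np.sin(th),np.cos(th)]])
KT=.0007 # knob centre is this far +y of TCP
def tip(obs=None):
    o,p,R=tool();ax=-R[:2,2] # rod +y direction = -tool z
    t=p[:2]+ax*(KT-.112); return R2.T@(t-B)*1e3, np.degrees(np.arctan2(-ax[0],ax[1])),o
def goto(X,Y,z=.0897):
    t=B+R2@np.array([X,Y])/1e3; ax=R2@np.array([0,1]); tcp=t-ax*(KT-.112)
    go([*tcp,z],np.degrees(th))
def st():
    v,a,o=tip();f=R2.T@np.array(o['force'][:2])
    print('t',round(o['time_s'],2),'tip pump X,Y',v.round(2),'z',round(o['ee_pos'][2]*1e3,2),'rodyaw',round(a,2),'F pumpxyz',f.round(2),round(o['force'][2],2),'M',np.round(o['moment'],3),'g',round(o['grip_width']*1e3,2))
E
python3 - <<'E'
from pump import *
st();goto(-6.2,90)
E
```

```text
t 12.75 tip pump X,Y [-67.82 241.78] z 89.11 rodyaw 2.43 F pumpxyz [ 0.07 -0.57] -0.71 M [-0.053 -0.095 -0.019] g 21.36
delta tool mm [ -0.57  63.32 149.07]
rotvec [-0.0434  0.0004  0.0008]
```

play_rows([
  [[0, 7.9, 18.6, 0, 0, 0, 15], [0, 7.9, 18.6, 0, 0, 0, 15], [0, 7.9, 18.6, 0, 0, 0, 15], [0, 7.9, 18.6, 0, 0, 0, 15], [0, 7.9, 18.6, 0, 0, 0, 15], [0, 7.9, 18.6, 0, 0, 0, 15], [0, 7.9, 18.6, 0, 0, 0, 15], [0, 8, 18.8, 0, 0, 0, 15], [0, 0, 0, -0.0434, 0, 0, 15], [0, 0, 0, 0, 0, 0, 15]],
])

```text
time_s: 13.75
ee_pos: [0.5227, 0.1677, 0.0891]
eef_rot: [-1.465, 1.57, -2.95]
force: [0.7, -0.3, -0.5]
grip_width: 0.0211
```

Run:
```python
from pump import *
import pickle
st()
cs={}
for n in('scene','top'):
    ims=[]
    for i in range(3): c=viewer.camera(n);ims.append(c['img'].astype(float))
    c['img']=np.mean(ims,0);cs[n]=c
pickle.dump(cs,open('cs2.pkl','wb'))
st();goto(-6.2,90)
z=lambda i,x,y,w,hh,kk: cv2.resize(np.clip(i[y:y+hh,x:x+w][:,:,::-1],0,255).astype('u1'),None,fx=kk,fy=kk,interpolation=cv2.INTER_CUBIC)
cv2.imwrite('pics/p1.png',z(cs['scene']['img'],245,190,80,60,10))
cv2.imwrite('pics/p2.png',z(cs['top']['img']*1.4,210,150,70,60,10))
```

```text
t 13.75 tip pump X,Y [-6.1  89.75] z 89.08 rodyaw 4.91 F pumpxyz [ 0.66 -0.39] -0.47 M [-0.006 -0.078 -0.048] g 21.11
t 14.05 tip pump X,Y [-6.08 90.51] z 89.57 rodyaw 4.91 F pumpxyz [0.32 0.4 ] -0.56 M [ 0.044 -0.089 -0.011] g 20.93
delta tool mm [-0.13 -0.12  0.51]
rotvec [-0.     -0.      0.0001]
```

View pics/p1.png

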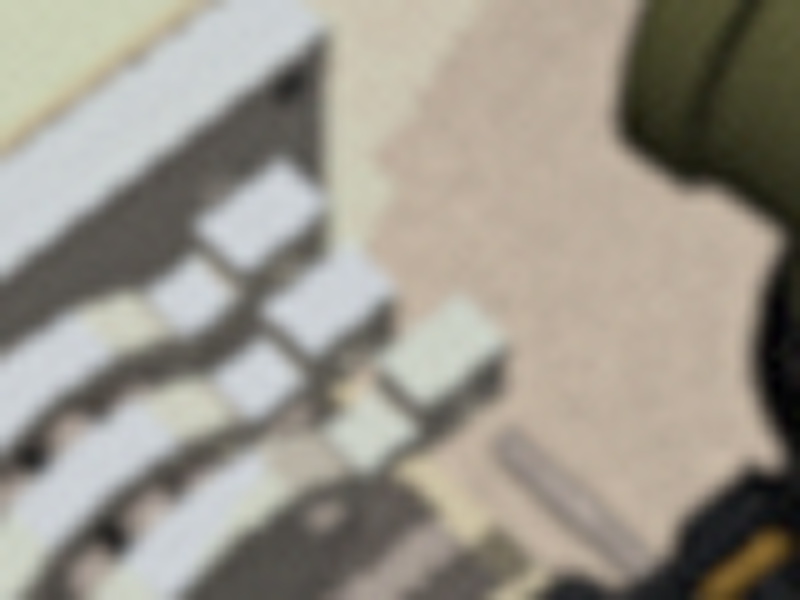

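View pics/p2.png

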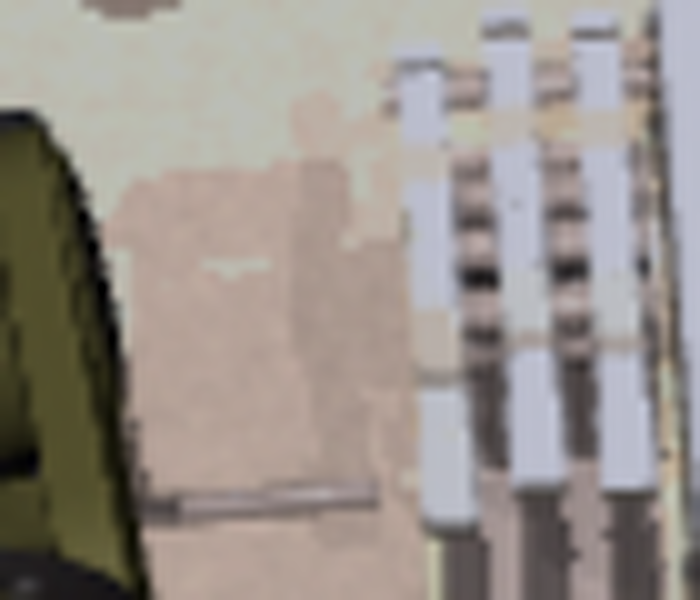

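Run:
```python
from pump import *
import pickle
cs=pickle.load(open('cs2.pkl','rb'));T=cs['top'];S=cs['scene']
pt=lambda x,y:np.array([(x+.5)/10-.5+210,(y+.5)/10-.5+150])
ps=lambda x,y:np.array([(x+.5)/10-.5+245,(y+.5)/10-.5+190])
P2=lambda w:np.round(R2.T@(np.array(w)[:2]-B)*1e3,1)
t,e=tri(T,pt(375,493),S,ps(507,440));print('tip tri',P2(t),t[2],e, 'top@.125',P2(atz(T,*pt(375,493),.125)),'scene@.125',P2(atz(S,*ps(507,440),.125)))
print('rod axis further top',P2(atz(T,*pt(200,506),.125)),'scene',P2(atz(S,*ps(600,530),.125)))
for n,c in[('o',[(427,527),(475,520)]),('m',[(515,488),(565,484)]),('i',[(605,492),(655,487)])]:
    print(n,[P2(atz(T,*pt(*k),.137))+[13,0] for k in c])
for n,c in[('o',[(382,357),(460,293),(508,345),(427,412)]),('m',[(265,305),(350,245),(395,295),(315,355)]),('i',[(195,218),(283,158),(325,205),(245,273)])]:
    r=[P2(atz(S,*ps(*k),.137)) for k in c];print(n,r,np.mean(r,0))
```

```text
tip tri [-5.6 92.5] 0.12911713908184108 0.0008355903283816603 top@.125 [-5.1 93. ] scene@.125 [-7.1 90.6]
rod axis further top [ -5.2 143.7] scene [ -6.9 120.5]
o [array([-5.4, 78.2]), array([-4.4, 64.4])]
m [array([ 4.1, 52.3]), array([ 4.2, 37.8])]
i [array([ 1. , 26.5]), array([ 1.4, 12.1])]
o [array([ 4.1, 61.5]), array([-19.9,  61. ]), array([-18.7,  77.8]), array([ 6. , 78.3])] [-7.125 69.65 ]
m [array([14.4, 34.5]), array([-10. ,  35.6]), array([-8.8, 51.8]), array([14.7, 51.3])] [ 2.575 43.3  ]
i [array([11.1,  7.3]), array([-14.1,   8.6]), array([-12.8,  24.1]), array([12.3, 25.4])] [-0.875 16.35 ]
```

play_rows([
  [[-0.1, 0, 4, 0, 0, 0, 15], [0, 0, 4, 0, 0, 0, 15], [0, 0, 2, 0, 0, 0, 15], [0, 0, 1, 0, 0, 0, 15], [0, 0, 1, 0, 0, 0, 15], [0, 0, 1, 0, 0, 0, 15], [0, 0, 1, 0, 0, 0, 15], [0, 0, 0, 0, 0, 0, 15]],
])

```text
time_s: 14.85
ee_pos: [0.524, 0.1542, 0.0897]
eef_rot: [-1.591, 1.571, -3.077]
force: [0.4, 0.8, -0.8]
grip_width: 0.0212
```

Run:
```python
from pump import *
st()
```

```text
t 14.85 tip pump X,Y [-5.99 76.12] z 89.73 rodyaw 4.91 F pumpxyz [0.44 0.75] -0.76 M [-0.01  -0.056 -0.012] g 21.19
```

play_rows([
  [[0, 0, 1, 0, 0, 0, 15], [0, 0, 1, 0, 0, 0, 15], [0, 0, 1, 0, 0, 0, 15], [0, 0, 0, 0, 0, 0, 15]],
])

```text
time_s: 15.25
ee_pos: [0.5242, 0.1512, 0.0897]
eef_rot: [-1.32, 1.571, -2.805]
force: [-0.3, -0.3, 0.4]
grip_width: 0.0211
```

play_rows([
  [[0, 0, 1, 0, 0, 0, 15], [0, 0, 1, 0, 0, 0, 15], [0, 0, 1, 0, 0, 0, 15], [0, 0, 0, 0, 0, 0, 15]],
])

```text
time_s: 15.65
ee_pos: [0.5245, 0.1481, 0.0897]
eef_rot: [1.243, 1.571, -0.242]
force: [-1.3, 0.2, -0.8]
grip_width: 0.0214
```

Run:
```python
from pump import *
st()
```

```text
t 15.65 tip pump X,Y [-5.96 70.07] z 89.75 rodyaw 4.91 F pumpxyz [-1.25  0.34] -0.76 M [-0.016 -0.071  0.061] g 21.39
```

play_rows([
  [[0, 0, 2, 0, 0, 0, 15], [0, 0, 2, 0, 0, 0, 15], [0, 0, 2, 0, 0, 0, 15], [0, 0, 2, 0, 0, 0, 15], [0, 0, 2, 0, 0, 0, 15], [0, 0, 2, 0, 0, 0, 15], [0, 0, 1.5, 0, 0, 0, 15], [0, 0, 0, 0, 0, 0, 15]],
])

```text
time_s: 16.45
ee_pos: [0.5257, 0.1346, 0.0898]
eef_rot: [1.268, 1.571, -0.217]
force: [0.9, 0.5, 0.2]
grip_width: 0.0207
```

Run:
```python
from pump import *
st()
ims=[]
for i in range(2): c=viewer.camera('scene');ims.append(c['img'].astype(float))
st()
z=lambda i,x,y,w,hh,kk: cv2.resize(np.clip(i[y:y+hh,x:x+w][:,:,::-1],0,255).astype('u1'),None,fx=kk,fy=kk,interpolation=cv2.INTER_CUBIC)
cv2.imwrite('pics/o1.png',z(np.mean(ims,0),245,190,80,60,10))
```

```text
t 16.45 tip pump X,Y [-5.94 56.51] z 89.75 rodyaw 4.91 F pumpxyz [0.98 0.43] 0.21 M [ 0.011 -0.085 -0.033] g 20.75
t 16.55 tip pump X,Y [-5.97 56.71] z 89.73 rodyaw 4.91 F pumpxyz [ 0.77 -0.66] -0.9 M [-0.021 -0.115  0.007] g 20.98
```

View pics/o1.png

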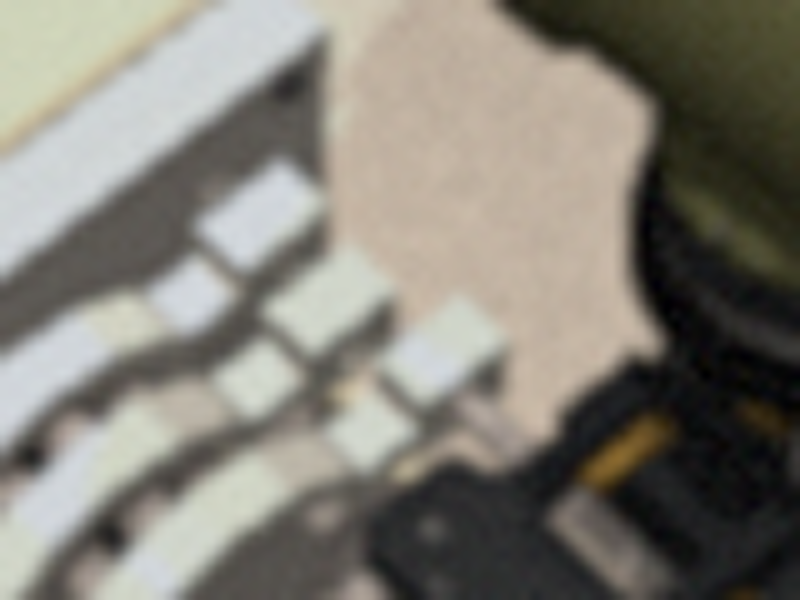

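play_rows([
  [[0, 1, 0, 0, 0, 0, 15], [0, 1, 0, 0, 0, 0, 15], [0, 1, 0, 0, 0, 0, 15], [0, 1, 0, 0, 0, 0, 15], [0, 1, 0, 0, 0, 0, 15], [0, 1, 0, 0, 0, 0, 15], [0, 1, 0, 0, 0, 0, 15], [0, 1, 0, 0, 0, 0, 15], [0, 1.4, 0, 0, 0, 0, 15], [0, 0, 0, 0, 0, 0, 15]],
])

```text
time_s: 17.55
ee_pos: [0.5352, 0.1356, 0.0897]
eef_rot: [1.554, 1.571, 0.069]
force: [-0.9, 0.6, -0.4]
grip_width: 0.0211
```

Run:
```python
from pump import *
st()
import pickle
cs={}
for n in('scene','top'):
    ims=[]
    for i in range(3): c=viewer.camera(n);ims.append(c['img'].astype(float))
    c['img']=np.mean(ims,0);cs[n]=c
pickle.dump(cs,open('cs3.pkl','wb'))
st()
z=lambda i,x,y,w,hh,kk: cv2.resize(np.clip(i[y:y+hh,x:x+w][:,:,::-1],0,255).astype('u1'),None,fx=kk,fy=kk,interpolation=cv2.INTER_CUBIC)
cv2.imwrite('pics/n1.png',z(cs['scene']['img'],245,190,80,60,10))
cv2.imwrite('pics/n2.png',z(cs['top']['img']*1.4,210,150,70,60,10))
```

```text
t 17.55 tip pump X,Y [ 3.62 56.69] z 89.73 rodyaw 4.92 F pumpxyz [-0.87  0.7 ] -0.43 M [ 0.117  0.106 -0.104] g 21.1
t 17.85 tip pump X,Y [ 3.5  56.67] z 89.8 rodyaw 4.92 F pumpxyz [-0.85  0.46] -1.04 M [ 0.036  0.052 -0.13 ] g 21.12
```

View pics/n1.png

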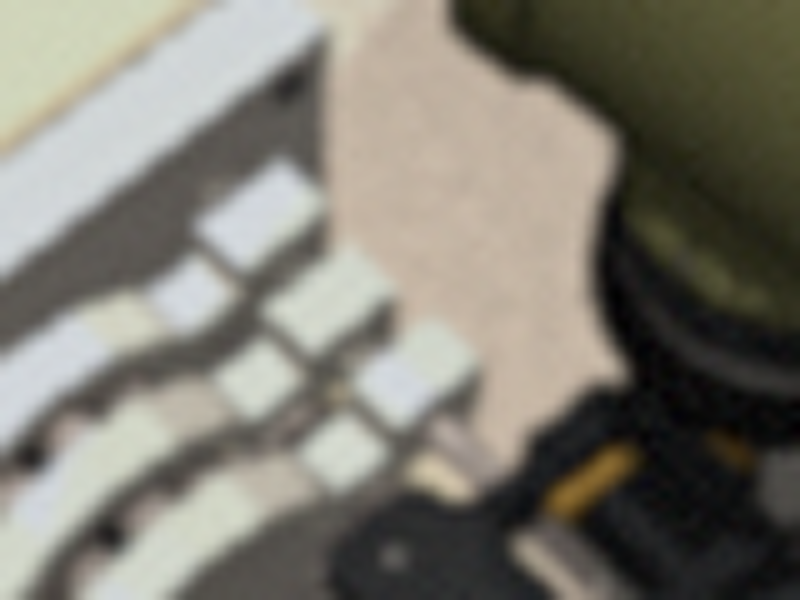

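View pics/n2.png

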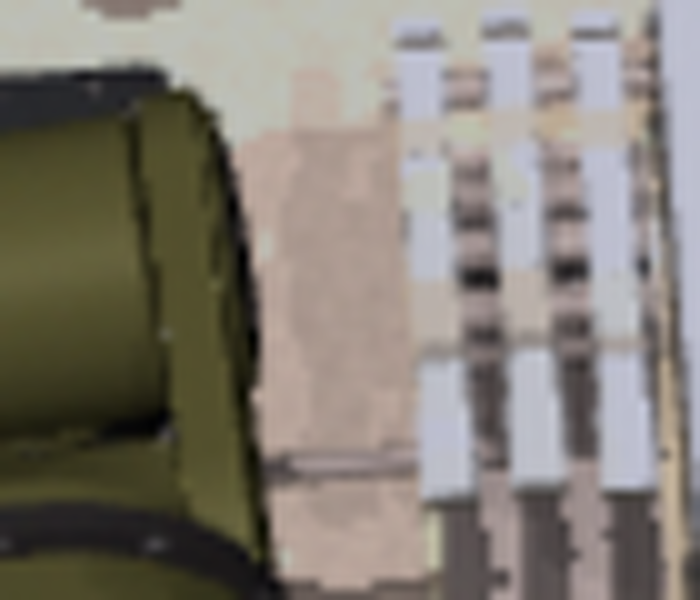

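Run:
```python
from pump import *
import pickle
cs=pickle.load(open('cs3.pkl','rb'));T=cs['top'];S=cs['scene']
pt=lambda x,y:np.array([(x+.5)/10-.5+210,(y+.5)/10-.5+150])
ps=lambda x,y:np.array([(x+.5)/10-.5+245,(y+.5)/10-.5+190])
P2=lambda w:np.round(R2.T@(np.array(w)[:2]-B)*1e3,1)
print(P2(atz(T,*pt(427,500),.137))+[13,0],P2(atz(T,*pt(475,494),.137))+[13,0])
r=[P2(atz(S,*ps(*k),.137)) for k in [(355,375),(432,318),(480,365),(405,430)]];print(np.mean(r,0))
for c,f,l in((T,pt,[(285,466),(410,462)]),(S,ps,[(435,435),(480,475)])):
    print([P2(atz(c,*f(*k),.125)) for k in l])
```

```text
[ 2.5 77.7] [ 3.2 63.8]
[ 0.65  69.575]
[array([  4.8, 118.5]), array([ 3.2, 82.2])]
[array([ 3.9, 79. ]), array([ 3.3, 93. ])]
```

play_rows([
  [[0, 0.5, 0, 0, 0, 0, 15], [0, 0, 2, 0, 0, 0, 15], [0, 0, 1, 0, 0, 0, 15], [0, 0, 1, 0, 0, 0, 15], [0, 0, 1, 0, 0, 0, 15], [0, 0, 1, 0, 0, 0, 15], [0, 0, 0, 0, 0, 0, 15]],
])

```text
time_s: 18.55
ee_pos: [0.536, 0.1295, 0.0898]
eef_rot: [0.216, 1.571, -1.269]
force: [-1.1, 0.2, -0.6]
grip_width: 0.0207
```

Run:
```python
from pump import *
st()
```

```text
t 18.55 tip pump X,Y [ 3.95 50.53] z 89.76 rodyaw 4.91 F pumpxyz [-1.06  0.29] -0.64 M [-0.121  0.103 -0.134] g 20.73
```

play_rows([
  [[0, 0, 1, 0, 0, 0, 15], [0, 0, 1, 0, 0, 0, 15], [0, 0, 0, 0, 0, 0, 15]],
])

```text
time_s: 18.85
ee_pos: [0.5362, 0.1276, 0.0897]
eef_rot: [-0.424, 1.571, -1.909]
force: [-0.5, 0.2, -1.8]
grip_width: 0.0208
```

Run:
```python
from pump import *
st()
```

```text
t 18.85 tip pump X,Y [ 3.94 48.58] z 89.74 rodyaw 4.91 F pumpxyz [-0.52  0.25] -1.79 M [-0.059  0.146 -0.103] g 20.84
```

play_rows([
  [[0, 0, 1, 0, 0, 0, 15], [0, 0, 1, 0, 0, 0, 15], [0, 0, 1, 0, 0, 0, 15], [0, 0, 0, 0, 0, 0, 15]],
])

```text
time_s: 19.25
ee_pos: [0.5365, 0.1246, 0.0898]
eef_rot: [0.571, 1.571, -0.914]
force: [-1.3, 0.7, -0.6]
grip_width: 0.0211
```

Run:
```python
from pump import *
st()
```

```text
t 19.25 tip pump X,Y [ 3.95 45.56] z 89.76 rodyaw 4.91 F pumpxyz [-1.24  0.78] -0.64 M [-0.079  0.137 -0.062] g 21.12
```

play_rows([
  [[0, 0, 2, 0, 0, 0, 15], [0, 0, 2, 0, 0, 0, 15], [0, 0, 2, 0, 0, 0, 15], [0, 0, 0, 0, 0, 0, 15]],
])

```text
time_s: 19.65
ee_pos: [0.537, 0.1184, 0.0897]
eef_rot: [-0.008, 1.571, -1.493]
force: [-0.9, -1.7, -0.6]
grip_width: 0.0209
```

Run:
```python
from pump import *
st()
```

```text
t 19.65 tip pump X,Y [ 3.93 39.36] z 89.74 rodyaw 4.9 F pumpxyz [-1.06 -1.64] -0.57 M [-0.175  0.083 -0.061] g 20.94
```

play_rows([
  [[0, 0, 2, 0, 0, 0, 15], [0, 0, 2, 0, 0, 0, 15], [0, 0, 2, 0, 0, 0, 15], [0, 0, 2, 0, 0, 0, 15], [0, -1, 0, 0, 0, 0, 15], [0, -1, 0, 0, 0, 0, 15], [0, -1, 0, 0, 0, 0, 15], [0, -1, 0, 0, 0, 0, 15], [0, 0, 0, 0, 0, 0, 15], [0, 0, 0, 0, 0, 0, 15]],
])

```text
time_s: 20.65
ee_pos: [0.5339, 0.1104, 0.0899]
eef_rot: [1.345, 1.57, -0.14]
force: [3.1, -0.1, -0.9]
grip_width: 0.0213
```

Run:
```python
from pump import *
st()
import pickle
cs={}
for n in('scene','top'):
    ims=[]
    for i in range(3): c=viewer.camera(n);ims.append(c['img'].astype(float))
    c['img']=np.mean(ims,0);cs[n]=c
pickle.dump(cs,open('cs4.pkl','wb'))
st()
z=lambda i,x,y,w,hh,kk: cv2.resize(np.clip(i[y:y+hh,x:x+w][:,:,::-1],0,255).astype('u1'),None,fx=kk,fy=kk,interpolation=cv2.INTER_CUBIC)
cv2.imwrite('pics/m1.png',z(cs['scene']['img'],245,190,80,60,10))
cv2.imwrite('pics/m2.png',z(cs['top']['img']*1.4,210,150,70,60,10))
```

```text
t 20.65 tip pump X,Y [ 0.18 31.65] z 89.89 rodyaw 4.92 F pumpxyz [ 3.11 -0.33] -0.91 M [-0.229 -0.651  0.244] g 21.25
t 20.95 tip pump X,Y [ 0.05 31.66] z 89.79 rodyaw 4.92 F pumpxyz [ 2.69 -2.35] 0.55 M [-0.245 -0.692  0.303] g 20.96
```

View pics/m1.png

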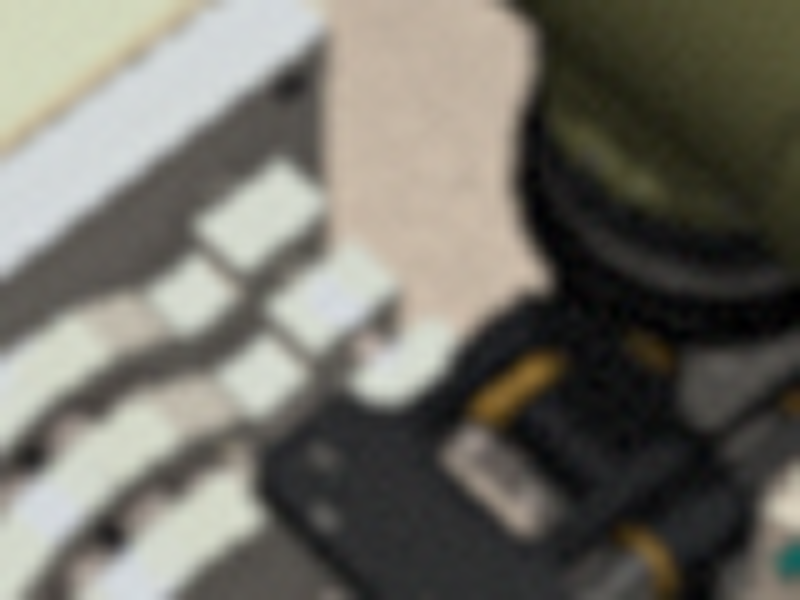

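View pics/m2.png

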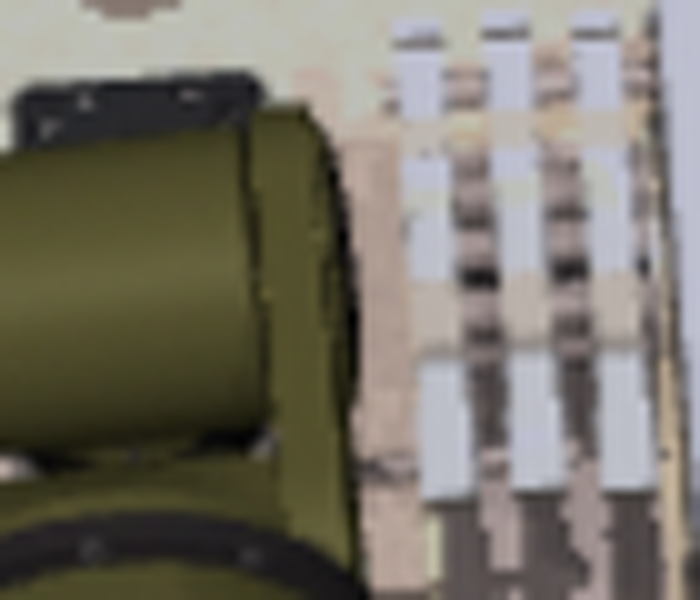

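```bash
cat > edge.py <<'E'
from pump import *
import pickle,sys
P2=lambda w:R2.T@(np.array(w)[:2]-B)*1e3
def edges(c):
    g=c['img'].astype(float).sum(2)/3;out=[]
    for Yc in(70,44,18):
        # sample along X at several Y within block, z=.137
        Xs=np.arange(-26,-2,.25);pr=0
        for dy in(-4,-2,0,2,4):
            pts=[]
            for X in Xs:
                w=B+R2@np.array([X,Yc+dy])/1e3;pts.append(proj(c,[*w,.137]))
            pts=np.array(pts,np.float32)
            pr=pr+cv2.remap(g.astype(np.float32),pts[:,0].reshape(-1,1),pts[:,1].reshape(-1,1),cv2.INTER_LINEAR).ravel()
        pr/=5;hi=np.percentile(pr,90);
        # last crossing from white side
        k=len(pr)-1
        lo=pr.min();mid=(hi+lo)/2
        while k>0 and pr[k]>mid:k-=1
        out.append(round(Xs[k]+.25*(mid-pr[k])/(pr[k+1]-pr[k])+13,2))
    return out
if __name__=='__main__':
    for f in sys.argv[1:]:
        d=pickle.load(open(f,'rb'));print(f,'top',edges(d['top']),'scene',edges(d['scene']))
E
python3 edge.py cs.pkl cs2.pkl cs3.pkl cs4.pkl
```

```text
cs.pkl top [np.float64(-4.56), np.float64(4.77), np.float64(1.41)] scene [np.float64(-6.7), np.float64(1.66), np.float64(-0.17)]
cs2.pkl top [np.float64(-4.66), np.float64(4.73), np.float64(1.35)] scene [np.float64(-7.03), np.float64(2.14), np.float64(-0.17)]
cs3.pkl top [np.float64(3.36), np.float64(4.76), np.float64(1.35)] scene [np.float64(0.83), np.float64(2.25), np.float64(-0.27)]
cs4.pkl top [np.float64(2.96), np.float64(3.48), np.float64(1.38)] scene [np.float64(3.64), np.float64(1.28), np.float64(-0.38)]
```

play_rows([
  [[0, -0.4, 0, 0, 0, 0, 15], [0, -0.5, 0, 0, 0, 0, 15], [0, -0.5, 0, 0, 0, 0, 15], [0, 0, 0, 0, 0, 0, 15], [0, 0, 0, 0, 0, 0, 15]],
], grip_force=60)

```text
time_s: 21.45
ee_pos: [0.5322, 0.1103, 0.0897]
eef_rot: [-1.799, 1.571, 2.999]
force: [2.5, -1.2, -0.8]
grip_width: 0.0205
```

```bash
cat > snap.py <<'E'
from pump import *
import pickle,sys
from edge import edges
st();ims=[]
for i in range(3): c=viewer.camera('top');ims.append(c['img'].astype(float))
c['img']=np.mean(ims,0);print('arms top coords',edges(c));st()
E
python3 snap.py
```

```text
t 21.45 tip pump X,Y [-1.53 31.73] z 89.71 rodyaw 4.91 F pumpxyz [ 2.42 -1.37] -0.85 M [-0.263 -0.6    0.206] g 20.46
arms top coords [np.float64(1.61), np.float64(2.19), np.float64(1.38)]
t 21.6 tip pump X,Y [-1.51 31.72] z 89.71 rodyaw 4.92 F pumpxyz [ 2.67 -0.77] -0.82 M [-0.279 -0.585  0.178] g 20.86
```

play_rows([
  [[0, 0, 1.5, 0, 0, 0, 15], [0, 0, 1.5, 0, 0, 0, 15], [0, 0, 1, 0, 0, 0, 15], [0, 0, 1, 0, 0, 0, 15], [0, 0, 1, 0, 0, 0, 15], [0, 0, 0, 0, 0, 0, 15]],
])

```text
time_s: 22.2
ee_pos: [0.5328, 0.1042, 0.0898]
eef_rot: [0.527, 1.571, -0.958]
force: [2.9, 0.7, -1.3]
grip_width: 0.0207
```

Run:
```python
from pump import *
st()
```

```text
t 22.2 tip pump X,Y [-1.43 25.56] z 89.76 rodyaw 4.91 F pumpxyz [2.96 0.46] -1.26 M [ 0.209 -0.62   0.181] g 20.66
```

play_rows([
  [[0, 0, 1, 0, 0, 0, 15], [0, 0, 1, 0, 0, 0, 15], [0, 0, 0, 0, 0, 0, 15]],
])

```text
time_s: 22.5
ee_pos: [0.533, 0.1022, 0.0897]
eef_rot: [-0.54, 1.571, -2.025]
force: [3.7, 1.5, -0.5]
grip_width: 0.0203
```

Run:
```python
from pump import *
st()
```

```text
t 22.5 tip pump X,Y [-1.48 23.54] z 89.73 rodyaw 4.91 F pumpxyz [3.77 1.22] -0.49 M [ 0.233 -0.66   0.197] g 20.33
```

play_rows([
  [[0, 0, 1, 0, 0, 0, 15], [0, 0, 1, 0, 0, 0, 15], [0, 0, 0, 0, 0, 0, 15]],
])

```text
time_s: 22.8
ee_pos: [0.5331, 0.1002, 0.0898]
eef_rot: [0.488, 1.571, -0.997]
force: [3.9, 2.0, -0.9]
grip_width: 0.0207
```

```bash
python3 snap.py
```

```text
t 22.8 tip pump X,Y [-1.45 21.55] z 89.76 rodyaw 4.91 F pumpxyz [4.03 1.63] -0.93 M [ 0.267 -0.617  0.197] g 20.65
arms top coords [np.float64(1.35), np.float64(1.96), np.float64(1.38)]
t 22.95 tip pump X,Y [-1.47 21.56] z 89.73 rodyaw 4.91 F pumpxyz [3.58 0.23] -0.02 M [ 0.207 -0.607  0.19 ] g 20.82
```

play_rows([
  [[0, 0.3, 1, 0, 0, 0, 15], [0, 0.2, 1, 0, 0, 0, 15], [0, 0, 1, 0, 0, 0, 15], [0, 0, 0, 0, 0, 0, 15]],
])

```text
time_s: 23.35
ee_pos: [0.5338, 0.0972, 0.0897]
eef_rot: [-1.055, 1.57, -2.54]
force: [2.0, 0.7, -0.7]
grip_width: 0.0205
```

Run:
```python
from pump import *
st()
```

```text
t 23.35 tip pump X,Y [-1.07 18.49] z 89.69 rodyaw 4.91 F pumpxyz [2.09 0.5 ] -0.68 M [ 0.042 -0.382  0.128] g 20.47
```

play_rows([
  [[0, 0, 1, 0, 0, 0, 15], [0, 0, 1, 0, 0, 0, 15], [0, 0, 1, 0, 0, 0, 15], [0, 0, 0, 0, 0, 0, 15]],
])

```text
time_s: 23.75
ee_pos: [0.5341, 0.0942, 0.0897]
eef_rot: [-0.398, 1.571, -1.883]
force: [1.9, 0.1, -0.4]
grip_width: 0.0205
```

```bash
python3 snap.py
```

```text
t 23.75 tip pump X,Y [-0.98 15.53] z 89.74 rodyaw 4.91 F pumpxyz [ 1.93 -0.06] -0.41 M [ 0.073 -0.394  0.061] g 20.54
arms top coords [np.float64(1.46), np.float64(1.93), np.float64(1.37)]
t 23.9 tip pump X,Y [-0.97 15.57] z 89.74 rodyaw 4.91 F pumpxyz [ 1.86 -0.35] -0.31 M [-0.123 -0.385  0.146] g 20.77
```

play_rows([
  [[0, 0, 1.5, 0, 0, 0, 15], [0, 0, 1.5, 0, 0, 0, 15], [0, 0, 1.5, 0, 0, 0, 15], [0, 0, 1.5, 0, 0, 0, 15], [0, 0, 1.5, 0, 0, 0, 15], [0, 0, 1, 0, 0, 0, 15], [0, 0, 0, 0, 0, 0, 15]],
])

```text
time_s: 24.6
ee_pos: [0.535, 0.0858, 0.0898]
eef_rot: [1.156, 1.571, -0.329]
force: [2.7, 1.0, -0.3]
grip_width: 0.0207
```

```bash
python3 snap.py
python3 - <<'E'
from pump import *
import pickle
for f in('cs.pkl','cs2.pkl'):
  for cn in('top','scene'):
    c=pickle.load(open(f,'rb'))[cn]
    for ch in (0,2):
      g=c['img'][:,:,ch].astype(np.float32)
      def prof(pts): 
        q=np.array([proj(c,[*(B+R2@np.array(p)/1e3),.16]) for p in pts],np.float32)
        return cv2.remap(g,q[:,0].reshape(-1,1),q[:,1].reshape(-1,1),cv2.INTER_CUBIC).ravel()
      for Y in(-10,-50,-80,-110,-140):
        r=[]
        for X0 in(-35,135):
            Xs=np.arange(X0-14,X0+14,.5);p=np.mean([prof([(X,Y+d) for X in Xs]) for d in(-8,-4,0,4,8)],0)
            gr=np.gradient(cv2.GaussianBlur(p.reshape(-1,1),(1,9),0).ravel())
            s=-1 if X0>0 else 1; k=np.argmax(s*gr);r.append(Xs[k])
        print(f,cn,ch,Y,r,np.mean(r)-50,np.diff(r))
E
```

```text
t 24.6 tip pump X,Y [-0.86  7.03] z 89.81 rodyaw 4.91 F pumpxyz [2.81 0.74] -0.28 M [ 0.08  -0.535  0.146] g 20.71
arms top coords [np.float64(0.97), np.float64(1.96), np.float64(1.37)]
t 24.75 tip pump X,Y [-0.91  7.05] z 89.75 rodyaw 4.92 F pumpxyz [ 3.31 -0.74] -1.12 M [-0.092 -0.623  0.165] g 20.34
cs.pkl top 0 -10 [np.float64(-35.0), np.float64(129.0)] -3.0 [164.]
cs.pkl top 0 -50 [np.float64(-33.5), np.float64(131.5)] -1.0 [165.]
cs.pkl top 0 -80 [np.float64(-34.0), np.float64(132.0)] -1.0 [166.]
cs.pkl top 0 -110 [np.float64(-34.5), np.float64(132.5)] -1.0 [167.]
cs.pkl top 0 -140 [np.float64(-34.0), np.float64(133.0)] -0.5 [167.]
cs.pkl top 2 -10 [np.float64(-35.0), np.float64(135.0)] 0.0 [170.]
cs.pkl top 2 -50 [np.float64(-33.0), np.float64(131.0)] -1.0 [164.]
cs.pkl top 2 -80 [np.float64(-33.5), np.float64(131.5)] -1.0 [165.]
cs.pkl top 2 -110 [np.float64(-34.0), np.float64(131.5)] -1.25 [165.5]
cs.pkl top 2 -140 [np.float64(-33.5), np.float64(131.0)] -1.25 [164.5]
cs.pkl scene 0 -10 [np.float64(-31.0), np.float64(135.0)] 2.0 [166.]
cs.pkl scene 0 -50 [np.float64(-31.0), n
[... 1312 characters left out ...]
0 [np.float64(-27.5), np.float64(135.0)] 3.75 [162.5]
cs2.pkl scene 0 -50 [np.float64(-31.0), np.float64(133.5)] 1.25 [164.5]
cs2.pkl scene 0 -80 [np.float64(-31.5), np.float64(134.0)] 1.25 [165.5]
cs2.pkl scene 0 -110 [np.float64(-30.0), np.float64(134.0)] 2.0 [164.]
cs2.pkl scene 0 -140 [np.float64(-32.0), np.float64(134.0)] 1.0 [166.]
cs2.pkl scene 2 -10 [np.float64(-35.5), np.float64(135.0)] -0.25 [170.5]
cs2.pkl scene 2 -50 [np.float64(-30.5), np.float64(133.5)] 1.5 [164.]
cs2.pkl scene 2 -80 [np.float64(-31.0), np.float64(133.5)] 1.25 [164.5]
cs2.pkl scene 2 -110 [np.float64(-30.5), np.float64(134.0)] 1.75 [164.5]
cs2.pkl scene 2 -140 [np.float64(-31.0), np.float64(133.5)] 1.25 [164.5]
```

play_rows([
  [[0, 0.2, 0, 0.005, 0, 0, 15], [0, 0.2, 0, 0.005, 0, 0, 15], [0, 0.2, 0, 0.005, 0, 0, 15], [0, 0, 0, 0, 0, 0, 15], [0, 0, 0, 0, 0, 0, 15]],
])

```text
time_s: 25.25
ee_pos: [0.5355, 0.0859, 0.0897]
eef_rot: [0.09, 1.571, -1.41]
force: [2.8, -1.0, -0.3]
grip_width: 0.0207
```

```bash
python3 snap.py
```

```text
t 25.25 tip pump X,Y [-2.    7.13] z 89.74 rodyaw 4.06 F pumpxyz [ 2.7 -1.2] -0.3 M [-0.306 -0.673  0.178] g 20.67
arms top coords [np.float64(0.82), np.float64(1.35), np.float64(1.36)]
t 25.4 tip pump X,Y [-2.04  7.17] z 89.71 rodyaw 4.06 F pumpxyz [ 3.71 -2.01] -1.63 M [-0.274 -0.624  0.253] g 20.94
```

play_rows([
  [[0, 0, 1, 0, 0, 0, 15], [0, 0, 1, 0, 0, 0, 15], [0, 0, 1, 0, 0, 0, 15], [0, 0, 1, 0, 0, 0, 15], [0, 0, 1, 0, 0, 0, 15], [0, 0, 0, 0, 0, 0, 15]],
])

```text
time_s: 26.0
ee_pos: [0.5359, 0.0809, 0.0898]
eef_rot: [1.705, 1.571, 0.205]
force: [3.7, 2.5, -0.8]
grip_width: 0.0208
```

play_rows([
  [[0, 0, 1, 0, 0, 0, 15], [0, 0, 1, 0, 0, 0, 15], [0, 0, 0, 0, 0, 0, 15]],
])

```text
time_s: 26.3
ee_pos: [0.536, 0.0789, 0.0898]
eef_rot: [1.367, 1.571, -0.133]
force: [4.1, 1.4, -0.5]
grip_width: 0.0206
```

Run:
```python
from pump import *
st()
```

```text
t 26.3 tip pump X,Y [-2.07  0.12] z 89.77 rodyaw 4.06 F pumpxyz [4.18 1.01] -0.52 M [ 0.407 -0.818  0.294] g 20.65
```

play_rows([
  [[0, 0, 1, 0, 0, 0, 15], [0, 0, 1, 0, 0, 0, 15], [0, 0, 0, 0, 0, 0, 15]],
])

```text
time_s: 26.6
ee_pos: [0.5362, 0.0769, 0.0898]
eef_rot: [1.446, 1.571, -0.054]
force: [3.9, 2.5, -0.5]
grip_width: 0.0207
```

Run:
```python
from pump import *
st()
```

```text
t 26.6 tip pump X,Y [-2.09 -1.87] z 89.78 rodyaw 4.06 F pumpxyz [4.14 2.11] -0.47 M [ 0.49  -0.818  0.277] g 20.66
```

play_rows([
  [[0, 0, 1, 0, 0, 0, 15], [0, 0, 1, 0, 0, 0, 15], [0, 0, 0, 0, 0, 0, 15]],
])

```text
time_s: 26.9
ee_pos: [0.5363, 0.075, 0.0898]
eef_rot: [1.794, 1.571, 0.294]
force: [3.8, 3.2, -0.4]
grip_width: 0.0205
```

```bash
python3 snap.py
```

```text
t 26.9 tip pump X,Y [-2.1  -3.81] z 89.77 rodyaw 4.06 F pumpxyz [4.06 2.91] -0.37 M [ 0.463 -0.966  0.258] g 20.46Traceback (most recent call last):
  File "snap.py", line 6, in <module>
    c['img']=np.mean(ims,0);print('arms top coords',edges(c));st()
                                                    ~~~~~^^^
  File "edge.py", line 20, in edges
    out.append(round(Xs[k]+.25*(mid-pr[k])/(pr[k+1]-pr[k])+13,2))
                                            ~~^^^^^
IndexError: index 96 is out of bounds for axis 0 with size 96
```

Run:
```python
from pump import *
cs={}
for n in('scene','top'):
    ims=[]
    for i in range(2): c=viewer.camera(n);ims.append(c['img'].astype(float))
    cs[n]=np.mean(ims,0)
st()
z=lambda i,x,y,w,hh,kk: cv2.resize(np.clip(i[y:y+hh,x:x+w][:,:,::-1],0,255).astype('u1'),None,fx=kk,fy=kk,interpolation=cv2.INTER_CUBIC)
cv2.imwrite('pics/k1.png',np.hstack([z(cs['scene'],235,190,90,120,4.4),z(cs['top']*1.4,205,145,90,120,4.4)]))
```

```text
t 27.25 tip pump X,Y [-2.15 -3.82] z 89.77 rodyaw 4.06 F pumpxyz [4.63 1.43] -1.6 M [ 0.389 -0.882  0.248] g 20.22
```

View pics/k1.png

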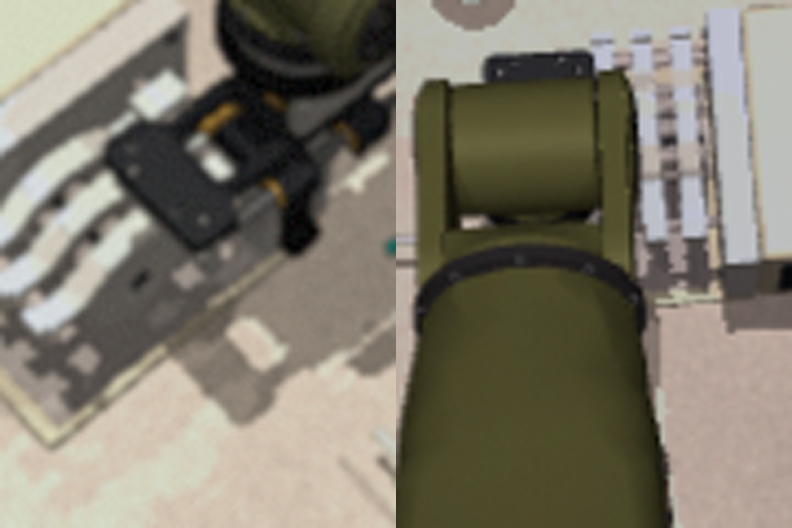

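play_rows([
  [[0, 0.3, 0, 0, 0, 0, 15], [0, 0.3, 0, 0, 0, 0, 15], [0, 0, 1, 0, 0, 0, 15], [0, 0, 1, 0, 0, 0, 15], [0, 0, 0, 0, 0, 0, 15]],
])

```text
time_s: 27.75
ee_pos: [0.5368, 0.0728, 0.0897]
eef_rot: [-1.24, 1.57, -2.74]
force: [1.1, -0.4, -0.3]
grip_width: 0.0205
```

Run:
```python
from pump import *
st()
```

```text
t 27.75 tip pump X,Y [-1.8  -6.03] z 89.66 rodyaw 4.05 F pumpxyz [ 1.02 -0.45] -0.29 M [ 0.019 -0.353  0.099] g 20.49
```

play_rows([
  [[0, 0, 1, 0, 0, 0, 15], [0, 0, 1, 0, 0, 0, 15], [0, 0, 0, 0, 0, 0, 15]],
])

```text
time_s: 28.05
ee_pos: [0.5371, 0.0709, 0.0897]
eef_rot: [-0.997, 1.571, -2.497]
force: [0.0, 1.0, -0.6]
grip_width: 0.0205
```

Run:
```python
from pump import *
st()
```

```text
t 28.05 tip pump X,Y [-1.7  -7.94] z 89.72 rodyaw 4.05 F pumpxyz [0.09 1.04] -0.64 M [ 0.018 -0.294  0.083] g 20.45
```

play_rows([
  [[0, 0, 1, 0, 0, 0, 15], [0, 0, 1, 0, 0, 0, 15], [0, 0, 1, 0, 0, 0, 15], [0, 0, 1, 0, 0, 0, 15], [0, 0, 0, 0, 0, 0, 15]],
])

```text
time_s: 28.55
ee_pos: [0.5375, 0.0669, 0.0898]
eef_rot: [0.959, 1.571, -0.541]
force: [1.9, 0.1, -1.1]
grip_width: 0.0207
```

Run:
```python
from pump import *
st()
```

```text
t 28.55 tip pump X,Y [ -1.67 -11.93] z 89.78 rodyaw 4.05 F pumpxyz [ 1.89 -0.07] -1.07 M [-0.019 -0.329  0.094] g 20.66
```

play_rows([
  [[0, 0, 1, 0, 0, 0, 15], [0, 0, 0.5, 0, 0, 0, 15], [0, 0, 0.5, 0, 0, 0, 15], [0, 0, 0, 0, 0, 0, 15]],
])

```text
time_s: 28.95
ee_pos: [0.5376, 0.065, 0.0898]
eef_rot: [1.154, 1.571, -0.346]
force: [1.5, 0.9, 0.1]
grip_width: 0.0206
```

Run:
```python
from pump import *
st()
```

```text
t 28.95 tip pump X,Y [ -1.73 -13.85] z 89.75 rodyaw 4.06 F pumpxyz [1.55 0.75] 0.05 M [ 0.13  -0.421  0.106] g 20.65
```

play_rows([
  [[0, 0, 0.5, 0, 0, 0, 15], [0, 0, 0.5, 0, 0, 0, 15], [0, 0, 0, 0, 0, 0, 15]],
])

```text
time_s: 29.25
ee_pos: [0.5377, 0.064, 0.0898]
eef_rot: [1.302, 1.571, -0.198]
force: [1.4, 1.1, 0.2]
grip_width: 0.0207
```

Run:
```python
from pump import *
st()
```

```text
t 29.25 tip pump X,Y [ -1.72 -14.83] z 89.77 rodyaw 4.06 F pumpxyz [1.44 0.98] 0.19 M [ 0.143 -0.412  0.097] g 20.72
```

play_rows([
  [[0, 0, 0.5, 0, 0, 0, 15], [0, 0, 0.5, 0, 0, 0, 15], [0, 0, 0, 0, 0, 0, 15]],
])

```text
time_s: 29.55
ee_pos: [0.5377, 0.0635, 0.0897]
eef_rot: [3.118, 1.57, 1.619]
force: [1.9, 4.7, -0.9]
grip_width: 0.0209
```

play_rows([
  [[0, 0, 0.5, 0, 0, 0, 15], [0, 0, 0, 0, 0, 0, 15]],
])

```text
time_s: 29.75
ee_pos: [0.5377, 0.0634, 0.0897]
eef_rot: [3.101, 1.569, 1.601]
force: [1.1, 8.4, -0.4]
grip_width: 0.0208
```

Run:
```python
from pump import *
st()
```

```text
t 29.75 tip pump X,Y [ -1.74 -15.43] z 89.74 rodyaw 4.07 F pumpxyz [1.77 8.27] -0.36 M [ 1.519 -0.397  0.067] g 20.78
```

play_rows([
  [[0, 0, 0.5, 0, 0, 0, 15], [0, 0, 0, 0, 0, 0, 15]],
])

```text
time_s: 29.95
ee_pos: [0.5377, 0.0634, 0.0898]
eef_rot: [3.05, 1.569, 1.55]
force: [1.7, 11.6, -0.8]
grip_width: 0.0206
```

Run:
```python
from pump import *
st()
```

```text
t 29.95 tip pump X,Y [ -1.7  -15.47] z 89.76 rodyaw 4.07 F pumpxyz [ 2.71 11.39] -0.85 M [ 2.063 -0.348  0.107] g 20.64
```

play_rows([
  [[0, 0.3, -0.5, 0, 0, 0, 15], [0, 0, -0.3, 0, 0, 0, 15], [0, 0, 0, 0, 0, 0, 15]],
])

```text
time_s: 30.25
ee_pos: [0.5378, 0.0634, 0.0897]
eef_rot: [-2.712, 1.57, 2.072]
force: [-0.1, 5.3, 0.3]
grip_width: 0.0208
```

Run:
```python
from pump import *
st()
```

```text
t 30.25 tip pump X,Y [ -1.61 -15.47] z 89.73 rodyaw 4.06 F pumpxyz [0.36 5.26] 0.28 M [ 1.121 -0.042  0.071] g 20.77
```

Still pressing with 5 N, so the knob is against the stop. Releasing now.

play_rows([
  [[0, 0, -0.2, 0, 0, 0, 22], [0, 0, 0, 0, 0, 0, 24], [0, 0, 0, 0, 0, 0, 28], [0, 0, 0, 0, 0, 0, 36], [0, 0, 0, 0, 0, 0, 44], [0, 0, 0, 0, 0, 0, 44]],
])

```text
time_s: 30.85
ee_pos: [0.538, 0.063, 0.0897]
eef_rot: [-0.635, 1.571, -2.135]
force: [-0.3, -0.3, -0.0]
grip_width: 0.0437
```

Run:
```python
from pump import *
st()
```

```text
t 30.85 tip pump X,Y [ -1.5  -15.91] z 89.74 rodyaw 4.05 F pumpxyz [-0.3  -0.29] -0.02 M [-0.03  -0.072 -0.056] g 43.65
```

play_rows([
  [[-10, 0, 0, 0, 0, 0, 44], [-20, 0, 0, 0, 0, 0, 44], [-30, 0, 0, 0, 0, 0, 44], [-40, 0, 0, 0, 0, 0, 44], [-40, 0, 0, 0, 0, 0, 44], [-30, 0, 0, 0, 0, 0, 44], [0, 0, -40, 0, 0, 0, 44], [0, 0, -45, 0, 0, 0, 44], [0, 0, -45, 0, 0, 0, 44], [0, 0, -45, 0, 0, 0, 44]],
])

```text
time_s: 31.85
ee_pos: [0.5252, 0.2393, 0.2608]
eef_rot: [1.818, 1.57, 0.317]
force: [-0.3, -0.6, 0.4]
grip_width: 0.044
```

play_rows([
  [[0, -20, -40, 0, 0, 0, 44], [0, -20, -40, 0, 0, 0, 44], [0, -20, -40, 0, 0, 0, 44], [0, -20, -40, 0, 0, 0, 44], [0, 0, 0, 0, 0, 0, 44], [0, 0, 0, 0, 0, 0, 44]],
])

```text
time_s: 32.45
ee_pos: [0.434, 0.392, 0.2603]
eef_rot: [1.567, 1.57, 0.069]
force: [0.2, -0.2, 0.0]
grip_width: 0.0439
```

Run:
```python
from pump import *
rep()
import pickle
cs={}
for n in('scene','top'):
    ims=[]
    for i in range(3): c=viewer.camera(n);ims.append(c['img'].astype(float))
    c['img']=np.mean(ims,0);cs[n]=c
    cv2.imwrite('pics/fin_'+n+'.png',c['img'][:,:,::-1].astype('u1'))
pickle.dump(cs,open('cs9.pkl','wb'))
z=lambda i,x,y,w,hh,kk: cv2.resize(np.clip(i[y:y+hh,x:x+w][:,:,::-1],0,255).astype('u1'),None,fx=kk,fy=kk,interpolation=cv2.INTER_CUBIC)
cv2.imwrite('pics/j1.png',np.hstack([z(cs['scene']['img'],245,190,80,90,5),z(cs['top']['img']*1.4,210,140,80,90,5)]))
```

```text
t 32.45 p [434.04 392.03 260.29] F [ 0.15 -0.16  0.03] M [-0.035 -0.064 -0.005] g 43.93
tool x,y,z cols
 [[ 4.000e-04  9.974e-01  7.250e-02]
 [ 0.000e+00  7.250e-02 -9.974e-01]
 [-1.000e+00  4.000e-04  0.000e+00]] q [ 0.672  0.334  1.292 -0.     1.515  0.6  ] yaw of tool y deg 4.156022485971715
```

View pics/j1.png

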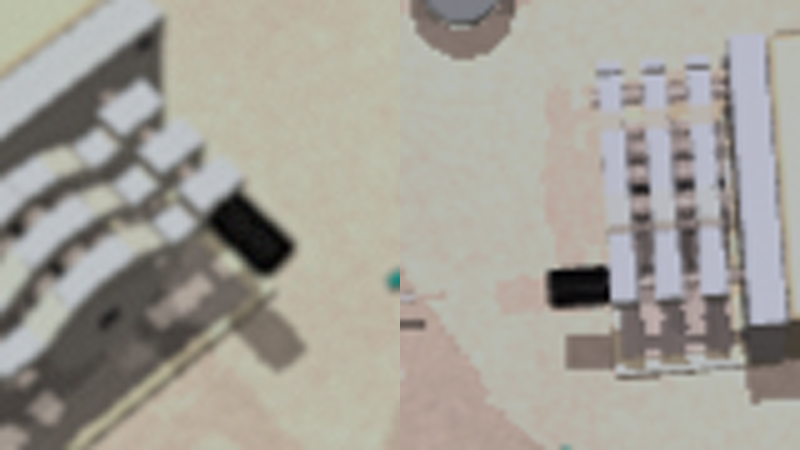

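View pics/fin_top.png

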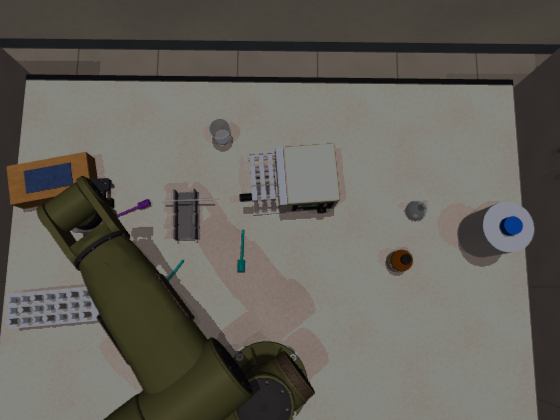

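```bash
python3 -c "
from station import hand_in
print(hand_in())"
```

```text
the job is handed in; nothing more can be done
None
```

The pivot rod is refitted and the job is handed in, at about 33 s of the 72 s allowed. I took the black-knobbed rod from the rest and fed it through the outer, middle and inner eyes in turn. I slid the arms gently sideways to line each one up, entered the bore, seated the knob and let go.

**What the last checks showed:**
- **Seating:** the rod came to a firm stop with the tip about 15.5 mm into the bore by the arm's own reading. The expected 16 mm lies within my measuring error of about 1 mm.
- **Forces:** contact stayed at about 5 N or less while feeding the rod through the eyes and into the bore. The only push above that was at the stop, 8 and then about 11 N, which I eased off before releasing.
- **After release:** the pictures show the knob flush against the outermost arm and the three eyes in line. The stirrer, beaker, bottle and flask are where they were, and the arm is clear and reads no contact force.

**What disagreed or failed:**
- **First grasp:** it held the knob too high and slipped off, and the rod dropped back into its notch unharmed. The knob only sat properly between the pads about 8 mm lower than the stated tool geometry implied. I took its height from the camera and the rest instead.
- **Camera agreement:** the two views differed by about 2 mm at the eyes. I averaged them and relied on force for the final fit.

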